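# Load the bench press and put it in float

### The arm

A 7-joint arm with a two-finger parallel gripper is mounted at the origin on the work surface. World frame = base frame: x ahead of the robot, y to its left, z up, the work surface at z = 0. Lengths are in mm, angles in rad, forces in N, time in s.
With the tool pointing down it reaches from about 400 to 900 mm from the base axis. Payload 5.5 kg.
Tool frame: the origin (TCP) lies at the very end of the fingers, on their centre line; the grasp point (between the pads) lies 19 mm behind it; z points along the fingers, y is the direction in which the jaws open and shut (so a half turn about z gives the same grasp; the last joint's range is limited). The gripper opens to 92 mm and grips with 3 to 60 N. Pads are 19 mm wide; open, the fingers measure 130 mm over their backs; the gripper's body (75 mm by 190 mm) begins 47 mm behind the grasp point.
Start: joints at [1.559, 0.501, -0.427, 1.55, 0.221, 1.138, -0.21], TCP at [176.414, -625.602, 226.729] pointing down, gripper open.
Joint ranges: [-2.88, 2.88], [-0.31, 2.03], [-1.54, 1.56], [0.2, 2.42], [-1.41, 4.55], [0.19, 2.02], [-2.57, 2.57]. Speed limits (rad/s): [2.57, 2.57, 3.14, 3.14, 3.14, 3.14, 3.14].

### API

Orientations are given as [roll, pitch, yaw] about the fixed x, y, z axes, in that order (R = Rz(yaw) Ry(pitch) Rx(roll)).
In Python, from rig import manip gives the robot as it stands.
- The arm moves only by the tool servo_tool, never from a script. Its argument "motion" is a list of rows, each an object of numbers: "tx", "ty", "tz": the shift along the tool's x, y, z in m; "turn": the turn about the tool's z in rad. In form: [{"tx": .., "ty": .., "tz": .., "turn": ..}, ...]. A call has 1 to 20 rows; each row shifts and turns the commanded pose from where the row before left it, along the tool's axes as they then stand; what a row does not reach is not made up. A row lasts 1/10 s, in which the tool goes at most 50 mm and 8.59 degrees, less where a joint would pass 70% of its speed; a pose out of reach is approached as far as the arm can. A call with a gripper value outside its range is refused whole. "fingers" is the closure in counts, from 0 (fully open) to 255 (shut), set as the call begins (left out, the last holds). The fingers move at their own pace and stop on an object; the grip force is fixed at half the most. Time passes only in rows, so rows that do not move let the fingers close. It gives the time, the measured TCP pose, the force and the opening at its end, in the units of the state.
- manip.get_obs(): the state, without advancing time (a new reading comes with each control period).
- manip.get_image(name): name is "scene" or "top" or "wrist"; returns a dict with "pixels" (400x640x3 uint8, blue, green, red), "camera_matrix" (3x3 intrinsics, pixels), "T" (4x4, takes a point from camera to world coordinates). Camera axes: x right, y down, z forward; pixel columns grow to the right and rows downward; lengths in mm; the calibration is good to about 2 mm. A picture is of the moment at which its call begins. There is no depth.
- manip.sign_off(): hands the job in, once; it reports no verdict.
The state is a dict: "clock": time; "joint_positions": joint angles; "qd": joint speeds; "tau": joint torques, N m; "tcp_pos": TCP position; "tool_rot": TCP orientation; "ft_force": force on the tool from outside, world axes, zero at the start; "ft_torque": the same for the moment, N m; "gripper_width": finger opening in mm.
Only numpy, scipy, OpenCV 4.12 (cv2) and the standard library are available. Lean on these libraries where they do the work, as an engineer would, in place of code of your own. Each camera call takes 0.05 s, during which the arm holds its last target.

### The job

Get the small hydraulic press ready: move the aluminium setting block from the press bed into the blue tray, and lay every grey connector housing flat in the press bed, none on top of another. Then push the bed fully home under the ram, after that turn the knob until its white pointer stands at the index mark on the dial, and last of all push the valve lever through its stiff detent so that it stays in the float notch. Leave everything else on the bench where it is.

Things in the scene. Friction and masses are not known exactly. Their poses are not given: they have to be found in the camera images.
- hood1: Grey connector housing, maybe absent (None from the start): box 62 x 34 x 30 mm (own x, y, z), with a 20 mm thick, 30 mm long steel cable spout sticking out of its +x end (92 mm long over all, x from -31 to +61 mm). Origin: centre of the 62 x 34 x 30 mm box, 15 mm over the table as it lies at the start. About 0.12 kg. Grip it across the 34 mm.
- hood2: Grey connector housing, maybe absent (None from the start): box 62 x 34 x 30 mm (own x, y, z), with a 20 mm thick, 30 mm long steel cable spout sticking out of its +x end (92 mm long over all, x from -31 to +61 mm). Origin: centre of the 62 x 34 x 30 mm box, 15 mm over the table as it lies at the start. About 0.12 kg. Grip it across the 34 mm.
- hood3: Grey connector housing, maybe absent (None from the start): box 62 x 34 x 30 mm (own x, y, z), with a 20 mm thick, 30 mm long steel cable spout sticking out of its +x end (92 mm long over all, x from -31 to +61 mm). Origin: centre of the 62 x 34 x 30 mm box, 15 mm over the table as it lies at the start. About 0.12 kg. Grip it across the 34 mm.
- hood4: Grey connector housing, maybe absent (None from the start): box 62 x 34 x 30 mm (own x, y, z), with a 20 mm thick, 30 mm long steel cable spout sticking out of its +x end (92 mm long over all, x from -31 to +61 mm). Origin: centre of the 62 x 34 x 30 mm box, 15 mm over the table as it lies at the start. About 0.12 kg. Grip it across the 34 mm.
- block: Aluminium setting block, plain bar 100 x 40 x 32 mm (own x, y, z), about 0.3 kg, lying in the press bed at the start. Origin: its centre.
- tray: Fixed shallow blue tray on the right, 160 x 120 mm outside, walls 4 mm thick and 18 mm high, floor 4 mm thick. Origin: centre of its underside on the table; x, y along its sides.
- bed_floor (a point): Centre of the inner floor of the press bed, a steel tray open above: inside 256 mm (own x) by 142 mm (own y), walls 4 mm thick standing 28 mm above this floor; floor 22 mm above the table. Own +y is the direction in which the bed slides home. It moves with the bed.
- bed_push (a point): Middle of the outer (-y) face of the black push plate that stands at the bed's -y end: plate 80 mm wide along x, 10 mm thick, its top 20 mm above this point and its underside 20 mm below (this point is 50 mm above the table). Push it along the bed's +y to slide the bed home. Moves with the bed.
- bed (a joint): Bed slide in m: 0 fully out, 0.16 fully home against the stop under the ram. Slides with about 3 N, stays where left. The ram's plate (100 mm along x, 80 mm along y) hangs over the middle of the bed's home place, underside 118 mm above the table, until the lever is in float; above it is the press arm, behind it (+y) the column.
- lever (a joint): Valve lever angle in rad: 0 in hold, where it starts; grows as it is pushed along the console's +x. It is light up to about 0.2, then comes the detent, about 10 N at the ball; let go before about 0.48 it springs back to below 0.2 (right at 0.5 it may balance); past about 0.55 it is drawn into the float notch at 0.76, the end of its travel, and stays there.
- lever_ball (a point): Centre of the lever's black ball, 30 mm across, on the end of a 12 mm thick steel rod 115 mm long from the pivot to this point. Moves with the lever.
- lever_pivot (a point): Lever pivot, 55 mm above the table; the axes are the console's. The lever swings in the x-z plane through this point: at joint value q it leans (q - 0.2) rad from upright towards +x.
- console: Fixed grey valve console, 120 x 250 x 50 mm (own x, y, z), origin in its underside, 60 mm from the front and back, 115 mm from the -y end and 135 mm from the +y end; the lever stands on it 85 mm to -y and the knob 85 mm to +y of the origin. Low steel guides 24 mm high flank the foot of the lever.
- knob (a joint): Knob angle in rad, 0 to 3.4, growing clockwise seen from above; at 0 its pointer looks along the console's +x. Stiff enough to stay where left (0.06 N m).
- knob_grip (a point): On the knob's axis, 85 mm above the table, at the height to grip. The knob has a bar grip 56 mm long (own x, the pointer direction), 15 mm thick, its top 11 mm above this point and its foot 23 mm below. Turns with the knob.
- knob_pointer (a point): Outer end of the white pointer line on top of the knob's bar, 27 mm from the axis. Turns with the knob.
- dial: Fixed aluminium dial plate, 104 mm across, under the knob and coaxial with it, 50 mm above the table; its own +x points from the axis to the index mark.
- index_mark (a point): The white index mark with a black tab on the dial's edge, 44 mm from the knob's axis.
- tape: Bystander: roll of black tape, 60 mm across, 19 mm high. Origin: underside or middle. Leave it alone.
- flux: Bystander: small white jar, 44 mm across, 85 mm high, between console and blue tray. Origin: underside or middle. Leave it alone.
- driver: Bystander: screwdriver lying near the robot. Origin: underside or middle. Leave it alone.
- spanner: Bystander: spanner lying near the robot. Origin: underside or middle. Leave it alone.
- cup: Bystander: white cup, 72 mm across, 90 mm high. Origin: underside or middle. Leave it alone.
- spray: Bystander: white bottle, 48 mm across, 150 mm high. Origin: underside or middle. Leave it alone.
There are look-alikes about, which are no part of the job. What is shaped like the hood4 but black or brown is not meant.

How it is judged (in metres and radians):
On the way, in this order (a step that is already met when the one before it is completed fails the run):
1. the setting block lies in the blue tray and every housing lies flat in the press bed, in any order (x of hood1 in the frame of bed_floor between -0.128 and 0.128 m and y of hood1 in the frame of bed_floor between -0.07 and 0.07 m and z of hood1 in the frame of bed_floor between 0.005 and 0.03 m and angle between hood1's own x axis and vertical between 1.27 and 1.87 rad and linear speed of each of hood1, hood2, hood3, hood4, block below 0.03 m/s and x of hood2 in the frame of bed_floor between -0.128 and 0.128 m and y of hood2 in the frame of bed_floor between -0.07 and 0.07 m and z of hood2 in the frame of bed_floor between 0.005 and 0.03 m and angle between hood2's own x axis and vertical between 1.27 and 1.87 rad and x of hood3 in the frame of bed_floor between -0.128 and 0.128 m and y of hood3 in the frame of bed_floor between -0.07 and 0.07 m and z of hood3 in the frame of bed_floor between 0.005 and 0.03 m and angle between hood3's own x axis and vertical between 1.27 and 1.87 rad and x of hood4 in the frame of bed_floor between -0.128 and 0.128 m and y of hood4 in the frame of bed_floor between -0.07 and 0.07 m and z of hood4 in the frame of bed_floor between 0.005 and 0.03 m and angle between hood4's own x axis and vertical between 1.27 and 1.87 rad and x of block in the frame of tray between -0.074 and 0.074 m and y of block in the frame of tray between -0.054 and 0.054 m and z of block in the frame of tray between 0.008 and 0.045 m), for 0.2 s.
2. the bed is pushed fully home (value of joint bed above 0.154 m), for 0.2 s.
3. the knob's pointer stands at the index mark (x of knob_pointer in the frame of dial above 0.015 m and y of knob_pointer in the frame of dial between -0.0036 and 0.0036 m), for 0.2 s.
4. the lever rests in the float notch, free of the fingers (value of joint lever above 0.68 rad and velocity of joint lever below 0.05 rad/s and contact force between the fingers and lever below 0.2 N), for 0.3 s.
At the end, for the whole second after the job is handed in: Every housing present lies flat (within 17 degrees) on the floor of the press bed, not stacked, at rest; the block lies in the blue tray; the bed is home (0.154 m or more); the pointer is within 7.5 degrees of the index mark; the lever stays in float (0.68 rad or more) (all of step 1 and all of step 3 and value of joint bed above 0.154 m and value of joint lever above 0.68 rad and velocity of joint lever below 0.05 rad/s); the robot touches nothing.
It fails at once if another thing on the bench was shoved more than 50 mm (distance of any of tape, flux, driver, spanner, cup, spray from where it was at the start of the episode above 0.05 m).
Of hood1, hood2, hood3, hood4 only 2 to 4 are there at a start; the rules pass over those that are not, and their reading is None.
At some moment in a run one of hood1, hood2, hood3, hood4, block may be knocked a few centimetres aside while the robot is not near it.
Once in a run the grip may slacken for a moment while it holds something.
It also fails if it takes over 210 s, if anything falls off the work surface, if the arm or the gripper's body presses on something with over 40 N, if the wrist force passes 120 N, or if a joint passes its speed limit or range.

## Working session

There is one attempt and no reset: what is moved stays moved. The work goes in short steps, Python scripts to look and compute and a tool call to move; the robot and the scene stay as the last step left them, time stands still between calls to the robot, and variables do not carry over. Pictures are saved under pics/ and viewed, and the job is handed in when it is done.

Besides the shell and the picture viewer there is one more tool, called by a JSON object that holds its "name" and its "arguments", one argument or row to a line. servo_tool: Moves the arm, as the interface text tells. Its arguments: {"type":"object","properties":{"motion":{"type":"array"},"fingers":{"type":"number"}},"required":["motion"]}

```bash
ls; mkdir -p pics
cat > h.py <<'E'
import numpy as np, cv2
from rig import manip
def snap(n,f):
    d=manip.get_image(n); cv2.imwrite('pics/'+f+'.png',d['pixels']); np.savez('pics/'+f+'.npz',K=d['camera_matrix'],T=d['T'],p=d['pixels']); return d
def px2w(f,u,v,z):
    d=np.load('pics/'+f+'.npz'); K=np.array(d['K']);T=d['T']
    r=T[:3,:3]@np.linalg.inv(K)@np.array([u,v,1.]); o=T[:3,3]; return o+r*(z-o[2])/r[2]
def w2px(f,P):
    d=np.load('pics/'+f+'.npz'); T=np.linalg.inv(d['T']); q=d['K']@(T[:3,:3]@np.array(P,float)+T[:3,3]); return q[:2]/q[2]
E
python3 - <<'E'
from h import *
for n in('scene','top','wrist'):
    d=snap(n,n+'0'); print(n,np.round(d['camera_matrix'],1).tolist(),np.round(d['T'],3).tolist())
o=manip.get_obs()
for k in o: print(k,np.round(o[k],3))
E
```

```text
pics
scene [[400.6, 0.0, 316.7], [0.0, 400.6, 201.1], [0.0, 0.0, 1.0]] [[0.798, 0.339, -0.499, 1099.447], [0.603, -0.459, 0.653, -825.85], [-0.008, -0.821, -0.57, 794.616], [0.0, 0.0, 0.0, 1.0]]
top [[388.7, 0.0, 318.6], [0.0, 388.7, 195.0], [0.0, 0.0, 1.0]] [[0.006, -0.996, 0.091, 410.743], [-1.0, -0.005, 0.014, -92.024], [-0.013, -0.091, -0.996, 1219.871], [0.0, 0.0, 0.0, 1.0]]
wrist [[276.2, 0.0, 319.7], [0.0, 276.2, 198.9], [0.0, 0.0, 1.0]] [[0.272, -0.915, -0.299, 258.126], [-0.962, -0.259, -0.083, -602.343], [-0.001, 0.31, -0.951, 383.464], [0.0, 0.0, 0.0, 1.0]]
clock 0.15
joint_positions [ 1.559  0.502 -0.427  1.551  0.221  1.138 -0.21 ]
qd [-0.001 -0.003  0.001 -0.004  0.001  0.     0.   ]
tau [-7.0000e-03 -5.6711e+01 -5.8250e+00 -2.7946e+01 -6.9000e-02  2.6000e-02
  0.0000e+00]
tcp_pos [ 176.211 -625.125  225.952]
tool_rot [-3.14  -0.     0.275]
ft_force [-0.345 -0.525 -0.057]
ft_torque [-0.017  0.014 -0.007]
gripper_width 91.964
```

View pics/scene0.png

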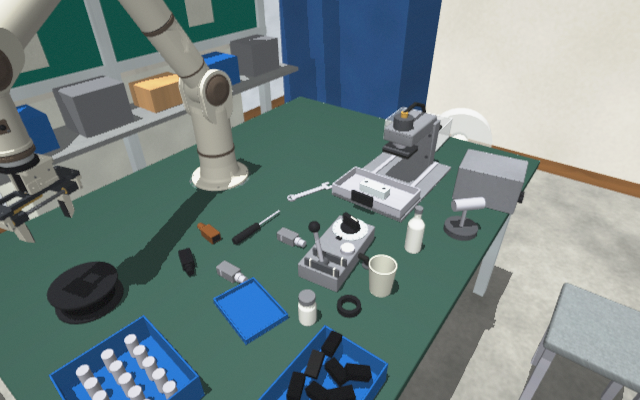

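View pics/top0.png

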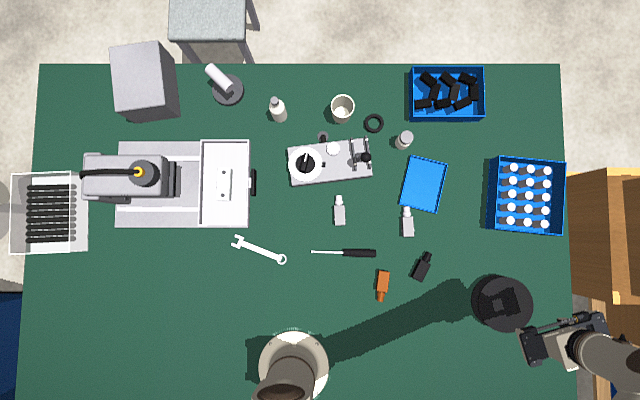

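View pics/wrist0.png

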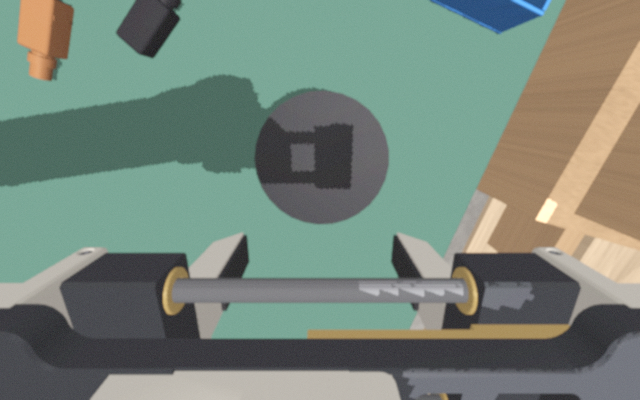

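Run:
```python
import cv2
a=cv2.imread('pics/top0.png')
cv2.imwrite('pics/t1.png',cv2.resize(a[85:255,265:465],(800,680),interpolation=cv2.INTER_CUBIC)[:600])
cv2.imwrite('pics/t2.png',cv2.resize(a[110:260,100:300],(800,600),interpolation=cv2.INTER_CUBIC))
b=cv2.imread('pics/scene0.png')
cv2.imwrite('pics/t3.png',cv2.resize(b[160:330,200:430],None,fx=3.4,fy=3.4,interpolation=cv2.INTER_CUBIC))
```

```text
(no output)
```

View pics/t1.png

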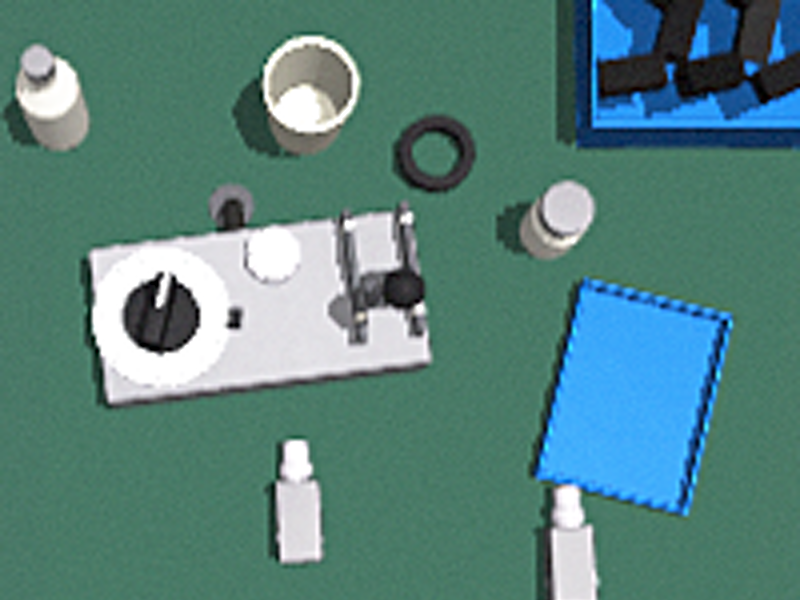

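View pics/t2.png

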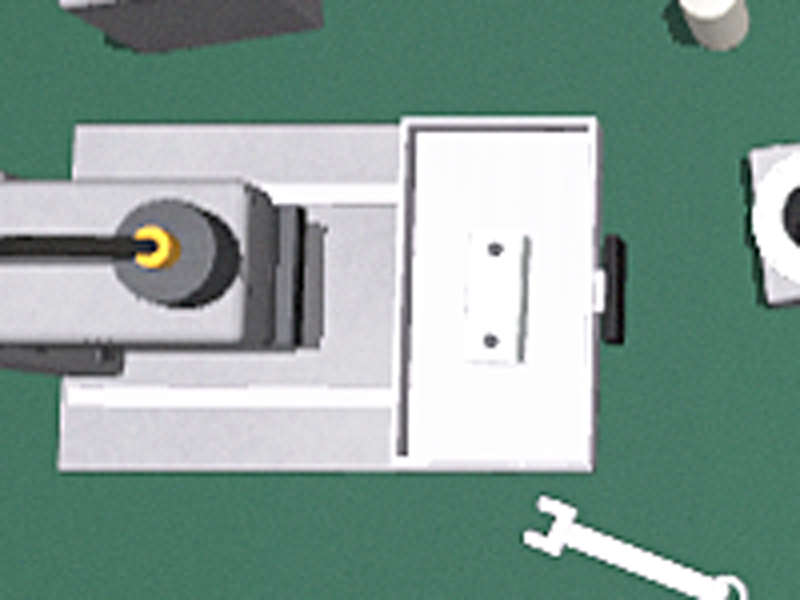

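View pics/t3.png

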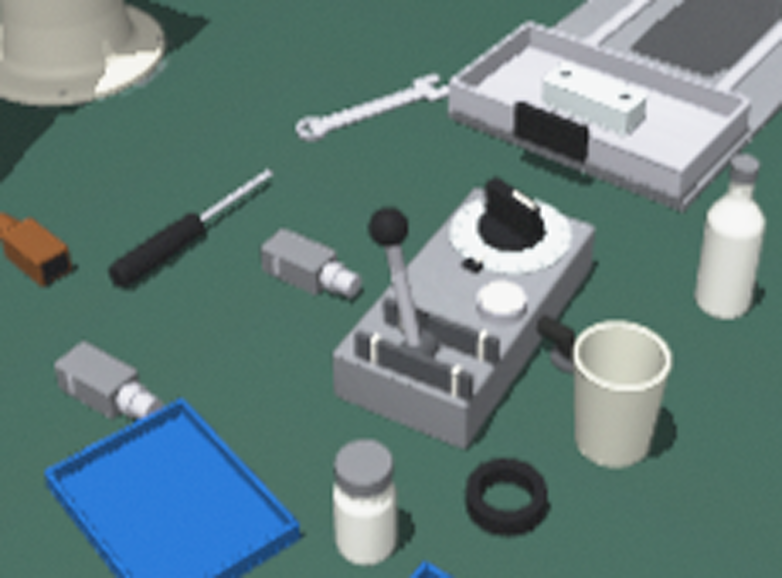

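```bash
cat > seg.py <<'E'
from h import *
def hood(f,u0,v0,u1,v1,zt=30):
    p=np.load('pics/'+f+'.npz')['p'][v0:v1,u0:u1]; hsv=cv2.cvtColor(p,cv2.COLOR_BGR2HSV)
    m=((hsv[...,1]<70)&(hsv[...,2]>110)).astype(np.uint8)
    n,l,s,c=cv2.connectedComponentsWithStats(m)
    i=1+np.argmax(s[1:,4]); ys,xs=np.where(l==i)
    W=np.array([px2w(f,x+u0,y+v0,zt)[:2] for x,y in zip(xs,ys)]).astype(np.float32)
    r=cv2.minAreaRect(W); return r,W,s[i]
E
python3 - <<'E'
from seg import *
for b in [(325,185,355,235),(390,200,425,245)]:
    r,W,s=hood('top0',*b); print(s,np.round(cv2.boxPoints(r),1).tolist(),r)
    # axis: PCA
    c=W.mean(0); u,sv,vt=np.linalg.svd(W-c); print(c,np.degrees(np.arctan2(vt[0,1],vt[0,0])))
def g(x,y,z,n='t1'):
    u,v=((265+x/4,85+y/4) if n=='t1' else (100+x/4,110+y/4)); return np.round(px2w('top0',u,v,z)[:2],1)
print('tray',[g(*p,18) for p in [(583,279),(733,317),(688,517),(536,479)]])
print('console',[g(*p,50) for p in [(90,248),(400,210),(431,362),(106,404)]])
print('dial',g(160,316,50),'knob',g(162,313,96),'ptr',g(166,275,96),'idx',g(236,318,51))
print('ball',g(403,289,168))
print('bedouter',[g(*p,50,'t2') for p in [(402,118),(597,117),(594,470),(392,466)]])
print('block',[g(*p,54,'t2') for p in [(470,233),(523,232),(519,362),(465,361)]])
print('plate',[g(*p,70,'t2') for p in [(607,235),(624,235),(624,343),(603,343)]])
print('ram rail',[g(*p,0,'t2') for p in [(75,125),(60,470)]])
E
python3 - <<'E'
import cv2
a=cv2.imread('pics/top0.png')
cv2.imwrite('pics/t4.png',cv2.resize(a[180:260,310:430],(780,520),interpolation=cv2.INTER_CUBIC))
E
```

```text
[  9  10  12  31 302] [[427.6000061035156, -123.0999984741211], [427.79998779296875, -156.6999969482422], [519.7000122070312, -156.3000030517578], [519.5, -122.69999694824219]] ((473.6387634277344, -139.69142150878906), (91.90231323242188, 33.60127639770508), 0.27178946137428284)
[ 469.25333 -138.87225] -177.15732
[ 13   6  12  31 303] [[395.1000061035156, -365.8999938964844], [486.5, -367.1000061035156], [487.0, -333.79998779296875], [395.6000061035156, -332.5]] ((441.0438537597656, -349.8341064453125), (33.34552001953125, 91.4063949584961), 89.2134017944336)
[ 435.6843  -347.66016] -175.67058
tray [array([ 648. , -362.6]), array([ 618.4, -478.5]), array([ 462.6, -440.3]), array([ 491.3, -324. ])]
console [array([664.5,  20.2]), array([ 694.7, -216.7]), array([ 577.6, -239.6]), array([544.5,   6.5])]
dial [612.1 -33.8] knob [606.4 -37.6] ptr [634.6 -40.2] idx [610.6 -91.7]
ball [ 611.1 -205.9]
bedouter [array([687.1, 288.4]), array([688.3, 138.1]), array([418.3, 134.4]), array([420.5, 286.9])]
block [array([597.3, 232.1]), array([598.3, 191.7]), array([499.2, 192.1]), array([499.7, 233. ])]
plate [array([593.7, 124.7]), array([593.7, 111.9]), array([512.5, 110.2]), array([512.4, 125.9])]
ram rail [array([692.4, 568.3]), array([416.2, 565.5])]
```

View pics/t4.png

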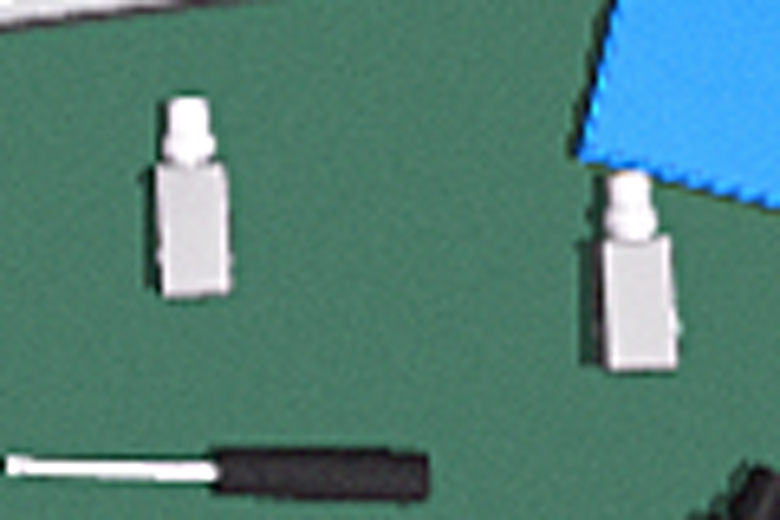

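{"name": "servo_tool", "arguments": {
  "motion": [
    {"turn": 0.1375},
    {"turn": 0.1375},
    {"tx": 0.03,"ty": -0.03},
    {"tx": 0.03,"ty": -0.03},
    {"tx": 0.03,"ty": -0.03},
    {"tx": 0.03,"ty": -0.03},
    {"tx": 0.03,"ty": -0.03},
    {"tx": 0.03,"ty": -0.03},
    {"tx": 0.03,"ty": -0.03},
    {"tx": 0.03,"ty": -0.03},
    {}
  ],
  "fingers": 89
}}

```text
$.motion[0]: bad value
```

{"name": "servo_tool", "arguments": {
  "motion": [
    {"tx": 0,"ty": 0,"tz": 0,"turn": 0.1375},
    {"tx": 0,"ty": 0,"tz": 0,"turn": 0.1375},
    {"tx": 0.03,"ty": -0.03,"tz": 0,"turn": 0},
    {"tx": 0.03,"ty": -0.03,"tz": 0,"turn": 0},
    {"tx": 0.03,"ty": -0.03,"tz": 0,"turn": 0},
    {"tx": 0.03,"ty": -0.03,"tz": 0,"turn": 0},
    {"tx": 0.03,"ty": -0.03,"tz": 0,"turn": 0},
    {"tx": 0.03,"ty": -0.03,"tz": 0,"turn": 0},
    {"tx": 0.03,"ty": -0.03,"tz": 0,"turn": 0},
    {"tx": 0.03,"ty": -0.03,"tz": 0,"turn": 0},
    {"tx": 0,"ty": 0,"tz": 0,"turn": 0}
  ],
  "fingers": 89
}}

```text
clock: 1.25
tcp_pos: [422.1, -378.9, 227.1]
tool_rot: [-3.139, -0.003, 0.011]
ft_force: [0.4, 0.3, -0.3]
gripper_width: 59.8
```

{"name": "servo_tool", "arguments": {
  "motion": [
    {"tx": 0.009,"ty": -0.042,"tz": 0,"turn": 0},
    {"tx": 0.009,"ty": -0.042,"tz": 0,"turn": 0},
    {"tx": 0.009,"ty": -0.042,"tz": 0,"turn": 0},
    {"tx": 0.009,"ty": -0.042,"tz": 0,"turn": 0},
    {"tx": 0.009,"ty": -0.042,"tz": 0,"turn": 0},
    {"tx": 0.009,"ty": -0.042,"tz": 0,"turn": 0},
    {"tx": 0.009,"ty": -0.042,"tz": 0,"turn": 0},
    {"tx": 0.009,"ty": -0.042,"tz": 0,"turn": 0},
    {"tx": 0.009,"ty": -0.042,"tz": 0,"turn": 0},
    {"tx": 0.009,"ty": -0.042,"tz": 0,"turn": 0},
    {"tx": 0.009,"ty": -0.042,"tz": 0,"turn": 0},
    {"tx": 0.009,"ty": -0.042,"tz": 0,"turn": 0},
    {"tx": 0.009,"ty": -0.042,"tz": 0,"turn": 0},
    {"tx": 0.009,"ty": -0.042,"tz": 0,"turn": 0},
    {"tx": 0,"ty": 0,"tz": 0,"turn": 0},
    {"tx": 0,"ty": 0,"tz": 0,"turn": 0}
  ],
  "fingers": 89
}}

```text
clock: 2.85
tcp_pos: [542.0, 203.4, 226.2]
tool_rot: [-3.141, 0.001, 0.003]
ft_force: [-0.3, 0.3, -0.2]
gripper_width: 59.9
```

Run:
```python
from h import *
snap('top','top1');snap('wrist','wrist1')
o=manip.get_obs();print(o['tcp_pos'],o['tool_rot'])
print(w2px('wrist1',[549,212,54]))
```

```text
[542.55444758 200.63158569 226.20822871] [ 3.14020368e+00  8.37512794e-04 -1.61775656e-03]
[311.00617403 176.07134971]
```

View pics/wrist1.png

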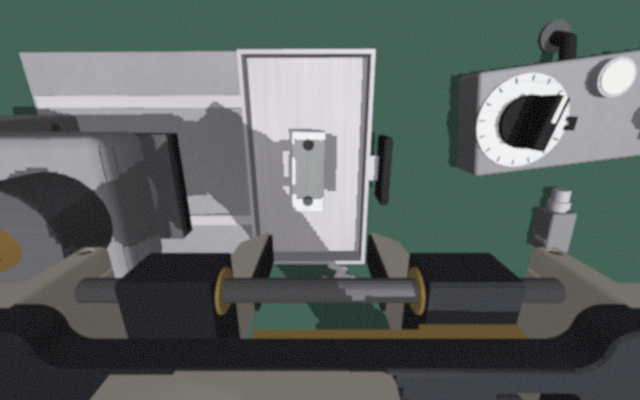

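View pics/top1.png

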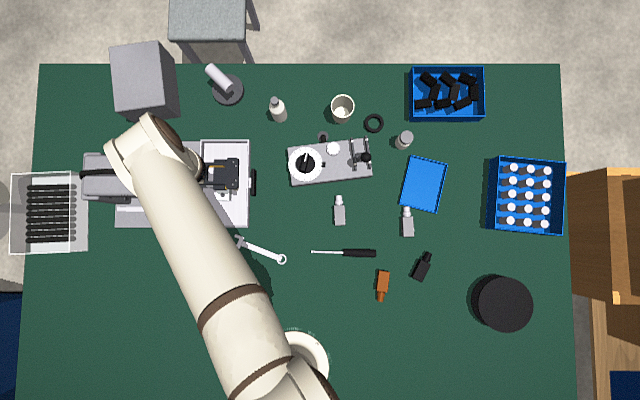

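Run:
```python
from h import *
snap('scene','scene1')
print([np.round(px2w('wrist1',*p,54),1) for p in [(308,171),(291,132),(325,131),(326,211),(292,210)]])
print([np.round(px2w('wrist1',*p,50),1) for p in [(238,50),(375,49),(366,264)]])
print('hood A',px2w('wrist1',553,228,30))
print(manip.get_obs()['joint_positions'])
```

```text
[array([555.3, 215.6,  54. ]), array([601.5, 234.8,  54. ]), array([602.7, 195.2,  54. ]), array([503.4, 193.3,  54. ]), array([504.7, 236.6,  54. ])]
[array([687.6, 289.7,  50. ]), array([688.7, 141.7,  50. ]), array([423.9, 137.5,  50. ])]
hood A [ 469.08453159 -124.70695832   30.        ]
[ 0.17370864  0.43696492 -0.74491424  1.72759585  0.3276746   1.10666619
 -2.24698624]
```

View pics/scene1.png

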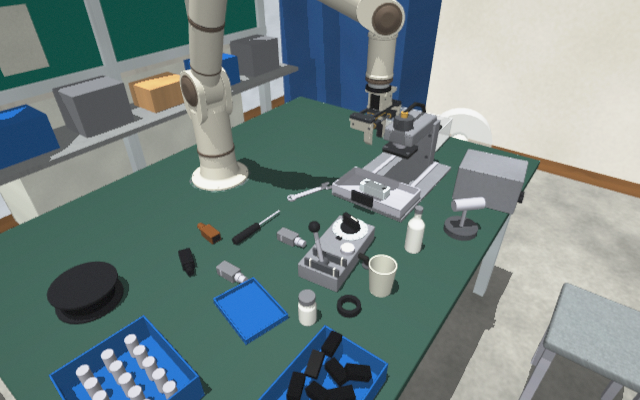

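{"name": "servo_tool", "arguments": {
  "motion": [
    {"tx": 0,"ty": 0,"tz": 0,"turn": 0}
  ]
}}

```text
clock: 3.1
tcp_pos: [542.8, 200.3, 226.6]
tool_rot: [3.141, 0.0, -0.003]
ft_force: [-1.1, 1.0, -0.6]
gripper_width: 59.9
```

{"name": "servo_tool", "arguments": {
  "motion": [
    {"tx": 0.008,"ty": -0.013,"tz": 0,"turn": 0},
    {"tx": 0,"ty": 0,"tz": 0.03,"turn": 0},
    {"tx": 0,"ty": 0,"tz": 0.03,"turn": 0},
    {"tx": 0,"ty": 0,"tz": 0.03,"turn": 0},
    {"tx": 0,"ty": 0,"tz": 0.03,"turn": 0},
    {"tx": 0,"ty": 0,"tz": 0.02,"turn": 0},
    {"tx": 0,"ty": 0,"tz": 0,"turn": 0},
    {"tx": 0,"ty": 0,"tz": 0,"turn": 0}
  ]
}}

```text
clock: 3.9
tcp_pos: [550.8, 214.6, 87.1]
tool_rot: [3.141, 0.0, -0.001]
ft_force: [-0.0, -0.2, 0.6]
gripper_width: 60.0
```

Run:
```python
from h import *
snap('wrist','wrist2')
```

```text
(no output)
```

View pics/wrist2.png

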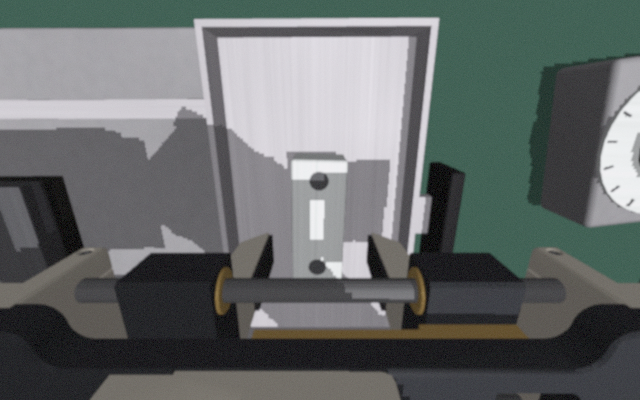

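Run:
```python
from h import *
print([np.round(px2w('wrist2',*p,54),1) for p in [(292,160),(347,160),(319,181),(317,267)]])
```

```text
[array([602.1, 233.7,  54. ]), array([602.1, 195.5,  54. ]), array([587.1, 215. ,  54. ]), array([517.1, 216.7,  54. ])]
```

{"name": "servo_tool", "arguments": {
  "motion": [
    {"tx": 0,"ty": 0,"tz": 0.02,"turn": 0},
    {"tx": 0,"ty": 0,"tz": 0.02,"turn": 0},
    {"tx": 0,"ty": 0,"tz": 0.02,"turn": 0},
    {"tx": 0,"ty": 0,"tz": 0,"turn": 0},
    {"tx": 0,"ty": 0,"tz": 0,"turn": 0}
  ]
}}

```text
clock: 4.45
tcp_pos: [551.4, 215.7, 28.1]
tool_rot: [-3.141, -0.002, -0.0]
ft_force: [-0.3, 0.8, -0.1]
gripper_width: 60.2
```

{"name": "servo_tool", "arguments": {
  "motion": [
    {"tx": 0,"ty": 0,"tz": 0,"turn": 0},
    {"tx": 0,"ty": 0,"tz": 0,"turn": 0},
    {"tx": 0,"ty": 0,"tz": 0,"turn": 0},
    {"tx": 0,"ty": 0,"tz": 0,"turn": 0},
    {"tx": 0,"ty": 0,"tz": 0,"turn": 0},
    {"tx": 0,"ty": 0,"tz": 0,"turn": 0}
  ],
  "fingers": 255
}}

```text
clock: 5.05
tcp_pos: [551.3, 215.8, 27.8]
tool_rot: [-3.141, -0.002, -0.0]
ft_force: [-1.4, -0.1, 6.0]
gripper_width: 40.1
```

{"name": "servo_tool", "arguments": {
  "motion": [
    {"tx": 0,"ty": 0,"tz": -0.02,"turn": 0},
    {"tx": 0,"ty": 0,"tz": -0.03,"turn": 0},
    {"tx": 0,"ty": 0,"tz": -0.03,"turn": 0},
    {"tx": 0,"ty": 0,"tz": -0.03,"turn": 0},
    {"tx": 0,"ty": 0,"tz": -0.03,"turn": 0},
    {"tx": 0,"ty": 0,"tz": -0.03,"turn": 0},
    {"tx": 0,"ty": 0,"tz": -0.03,"turn": 0},
    {"tx": 0,"ty": 0.01,"tz": 0,"turn": 0},
    {"tx": 0,"ty": 0.025,"tz": 0,"turn": 0},
    {"tx": 0,"ty": 0.04,"tz": 0,"turn": 0},
    {"tx": 0,"ty": 0.04,"tz": 0,"turn": 0},
    {"tx": 0,"ty": 0.04,"tz": 0,"turn": 0},
    {"tx": 0,"ty": 0.04,"tz": 0,"turn": 0},
    {"tx": 0,"ty": 0.04,"tz": 0,"turn": 0},
    {"tx": 0,"ty": 0.04,"tz": 0,"turn": 0},
    {"tx": 0,"ty": 0.04,"tz": 0,"turn": 0},
    {"tx": 0,"ty": 0.04,"tz": 0,"turn": 0}
  ]
}}

```text
clock: 6.75
tcp_pos: [548.6, -142.0, 224.8]
tool_rot: [-3.141, 0.003, -0.001]
ft_force: [1.1, 0.6, -3.3]
gripper_width: 40.1
```

{"name": "servo_tool", "arguments": {
  "motion": [
    {"tx": 0,"ty": 0.04,"tz": 0,"turn": 0},
    {"tx": 0,"ty": 0.04,"tz": 0,"turn": 0},
    {"tx": 0,"ty": 0.04,"tz": 0,"turn": 0},
    {"tx": 0,"ty": 0.04,"tz": 0,"turn": 0},
    {"tx": 0,"ty": 0.04,"tz": 0,"turn": 0},
    {"tx": 0,"ty": 0.025,"tz": 0,"turn": 0},
    {"tx": 0,"ty": 0.02,"tz": 0,"turn": 0},
    {"tx": 0,"ty": 0,"tz": 0,"turn": 0.12},
    {"tx": 0,"ty": 0,"tz": 0,"turn": 0.12},
    {"tx": 0,"ty": 0,"tz": 0,"turn": 0},
    {"tx": 0,"ty": 0,"tz": 0,"turn": 0}
  ]
}}

```text
clock: 7.85
tcp_pos: [549.4, -384.4, 225.1]
tool_rot: [-3.141, 0.003, -0.237]
ft_force: [0.6, 0.1, -2.6]
gripper_width: 40.0
```

Run:
```python
from h import *
snap('wrist','wrist3');snap('scene','scene3')
print(manip.get_obs()['joint_positions'])
```

```text
[ 0.92498712  0.55766906 -0.52048513  1.48927581  0.2894997   1.17309098
 -1.45123816]
```

View pics/wrist3.png

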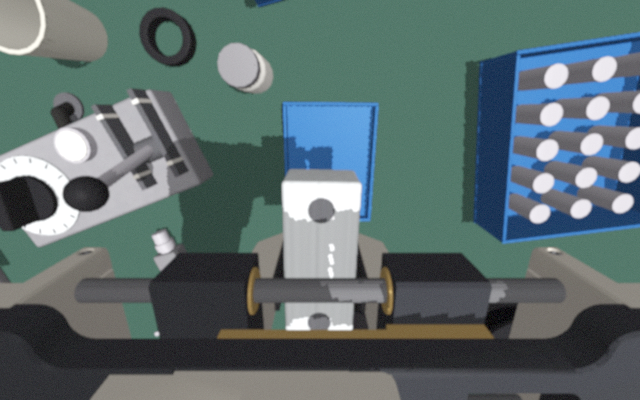

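View pics/scene3.png

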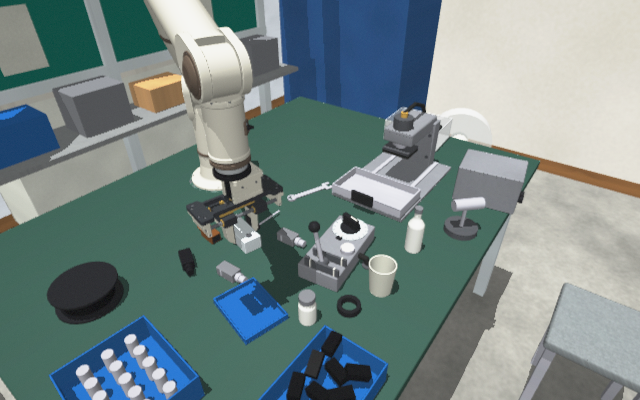

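Run:
```python
from h import *
for p in [(283,103),(378,103),(370,220)]: print(np.round(px2w('wrist3',*p,18),1))
# predicted corners from top
for c in [(648,-362.6),(618.4,-478.5),(462.6,-440.3)]: print(w2px('wrist3',[*c,18]))
```

```text
[ 649.  -361.3   18. ]
[ 621.3 -476.4   18. ]
[ 468.4 -438.6   18. ]
[284.26661312 103.59880795]
[380.01602371 104.98454416]
[371.91381565 223.35679281]
```

{"name": "servo_tool", "arguments": {
  "motion": [
    {"tx": 0.008,"ty": 0.016,"tz": 0,"turn": 0},
    {"tx": 0,"ty": 0,"tz": 0.03,"turn": 0},
    {"tx": 0,"ty": 0,"tz": 0.03,"turn": 0},
    {"tx": 0,"ty": 0,"tz": 0.03,"turn": 0},
    {"tx": 0,"ty": 0,"tz": 0.03,"turn": 0},
    {"tx": 0,"ty": 0,"tz": 0.03,"turn": 0},
    {"tx": 0,"ty": 0,"tz": 0.025,"turn": 0},
    {"tx": 0,"ty": 0,"tz": 0.02,"turn": 0},
    {"tx": 0,"ty": 0,"tz": 0.01,"turn": 0},
    {"tx": 0,"ty": 0,"tz": 0.005,"turn": 0},
    {"tx": 0,"ty": 0,"tz": 0,"turn": 0},
    {"tx": 0,"ty": 0,"tz": 0,"turn": 0}
  ]
}}

```text
clock: 9.15
tcp_pos: [555.3, -402.6, 18.0]
tool_rot: [3.141, -0.002, -0.24]
ft_force: [0.0, -0.2, -2.2]
gripper_width: 40.0
```

{"name": "servo_tool", "arguments": {
  "motion": [
    {"tx": 0,"ty": 0,"tz": 0.004,"turn": 0},
    {"tx": 0,"ty": 0,"tz": 0.003,"turn": 0},
    {"tx": 0,"ty": 0,"tz": 0,"turn": 0},
    {"tx": 0,"ty": 0,"tz": 0,"turn": 0}
  ]
}}

```text
clock: 9.55
tcp_pos: [554.5, -402.3, 9.9]
tool_rot: [3.141, -0.0, -0.24]
ft_force: [0.2, 0.2, -2.0]
gripper_width: 40.3
```

{"name": "servo_tool", "arguments": {
  "motion": [
    {"tx": 0,"ty": 0,"tz": 0,"turn": 0},
    {"tx": 0,"ty": 0,"tz": 0,"turn": 0},
    {"tx": 0,"ty": 0,"tz": 0,"turn": 0},
    {"tx": 0,"ty": 0,"tz": 0,"turn": 0}
  ],
  "fingers": 89
}}

```text
clock: 9.95
tcp_pos: [554.6, -402.2, 10.0]
tool_rot: [3.141, -0.0, -0.24]
ft_force: [0.1, 0.0, 0.4]
gripper_width: 59.6
```

{"name": "servo_tool", "arguments": {
  "motion": [
    {"tx": 0,"ty": 0,"tz": -0.01,"turn": 0},
    {"tx": 0,"ty": 0,"tz": -0.03,"turn": 0},
    {"tx": 0,"ty": 0,"tz": -0.03,"turn": 0},
    {"tx": 0,"ty": 0,"tz": -0.03,"turn": 0},
    {"tx": 0,"ty": 0,"tz": -0.03,"turn": 0},
    {"tx": 0,"ty": 0,"tz": -0.02,"turn": -0.12},
    {"tx": 0,"ty": 0,"tz": 0,"turn": -0.12},
    {"tx": -0.04,"ty": -0.02,"tz": 0,"turn": 0},
    {"tx": -0.04,"ty": -0.02,"tz": 0,"turn": 0},
    {"tx": -0.04,"ty": -0.02,"tz": 0,"turn": 0},
    {"tx": 0,"ty": 0,"tz": 0,"turn": 0},
    {"tx": 0,"ty": 0,"tz": 0,"turn": 0}
  ]
}}

```text
clock: 11.15
tcp_pos: [433.7, -342.3, 160.7]
tool_rot: [3.14, -0.0, -0.001]
ft_force: [0.6, -0.2, 1.1]
gripper_width: 59.8
```

Run:
```python
from h import *
snap('wrist','wrist4');snap('top','top4')
print(manip.get_obs()['tcp_pos'])
```

```text
[ 435.98093095 -343.09416357  161.00136309]
```

View pics/wrist4.png

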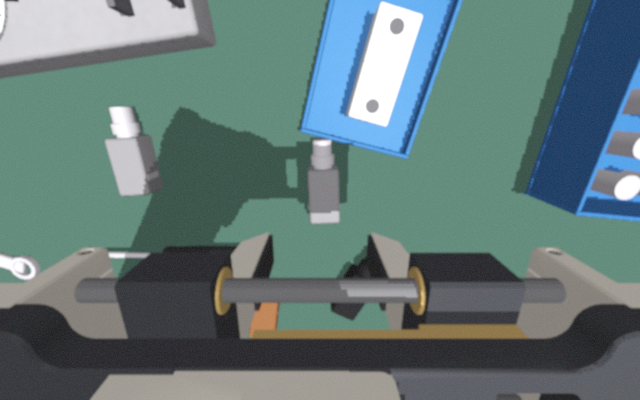

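View pics/top4.png

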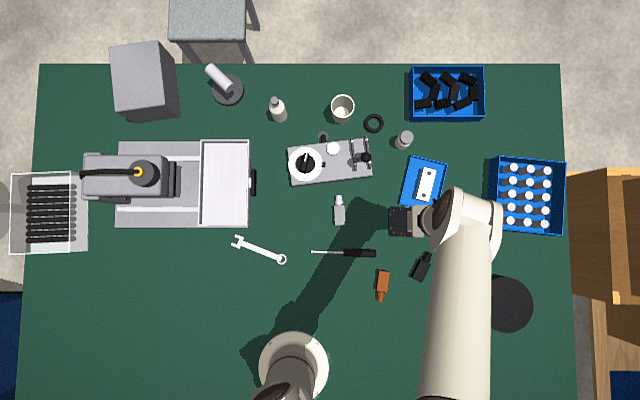

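Run:
```python
from h import *
a=np.load('pics/wrist4.npz')['p']; cv2.imwrite('pics/w4.png',cv2.resize(a[120:240,270:380],(660,720))[:600])
```

```text
(no output)
```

View pics/w4.png

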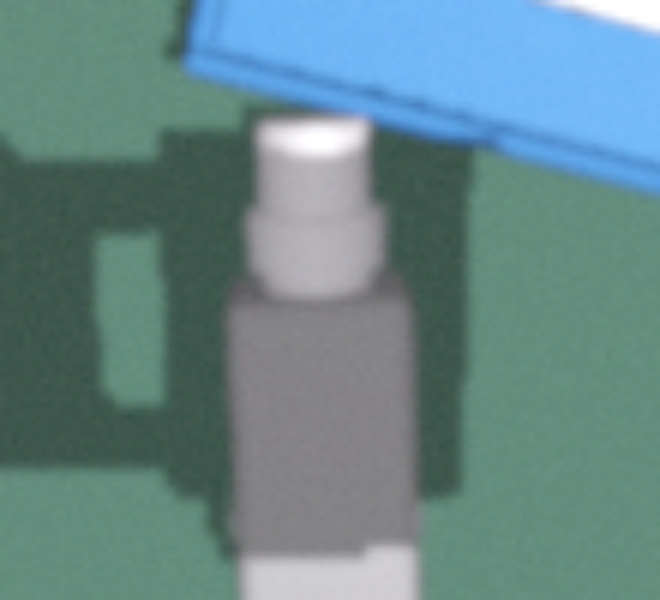

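Run:
```python
from h import *
f=lambda x,y:np.round(px2w('wrist4',270+x/6,120+y/6,30),1)
print(f(230,300),f(410,300),f(243,590),f(418,590),f(320,120))
print('A',[np.round(px2w('wrist4',*p,30),1) for p in [(108,140),(148,136),(157,180),(118,194)]])
```

```text
[ 457.  -330.6   30. ] [ 457.  -362.5   30. ] [ 401.8 -332.3   30. ] [ 401.7 -365.1   30. ] [ 488.3 -346.4   30. ]
A [array([ 488.4, -125.6,   30. ]), array([ 492.4, -167.3,   30. ]), array([ 446.2, -168.1,   30. ]), array([ 430.5, -122.7,   30. ])]
```

{"name": "servo_tool", "arguments": {
  "motion": [
    {"tx": -0.01,"ty": 0.005,"tz": 0,"turn": -0.04},
    {"tx": 0,"ty": 0,"tz": 0.03,"turn": 0},
    {"tx": 0,"ty": 0,"tz": 0.03,"turn": 0},
    {"tx": 0,"ty": 0,"tz": 0.03,"turn": 0},
    {"tx": 0,"ty": 0,"tz": 0.03,"turn": 0},
    {"tx": 0,"ty": 0,"tz": 0.02,"turn": 0},
    {"tx": 0,"ty": 0,"tz": 0.01,"turn": 0},
    {"tx": 0,"ty": 0,"tz": 0,"turn": 0},
    {"tx": 0,"ty": 0,"tz": 0,"turn": 0}
  ]
}}

```text
clock: 12.15
tcp_pos: [425.7, -347.5, 10.4]
tool_rot: [3.141, -0.001, 0.04]
ft_force: [-0.5, -0.3, -0.3]
gripper_width: 60.0
```

{"name": "servo_tool", "arguments": {
  "motion": [
    {"tx": 0,"ty": 0,"tz": 0,"turn": 0},
    {"tx": 0,"ty": 0,"tz": 0,"turn": 0},
    {"tx": 0,"ty": 0,"tz": 0,"turn": 0},
    {"tx": 0,"ty": 0,"tz": 0,"turn": 0},
    {"tx": 0,"ty": 0,"tz": 0,"turn": 0},
    {"tx": 0,"ty": 0,"tz": 0,"turn": 0}
  ],
  "fingers": 255
}}

```text
clock: 12.75
tcp_pos: [424.7, -347.5, 10.3]
tool_rot: [3.141, -0.0, 0.04]
ft_force: [-0.5, -0.1, 5.0]
gripper_width: 34.0
```

{"name": "servo_tool", "arguments": {
  "motion": [
    {"tx": 0,"ty": 0,"tz": -0.02,"turn": 0},
    {"tx": 0,"ty": 0,"tz": -0.03,"turn": 0},
    {"tx": 0,"ty": 0,"tz": -0.03,"turn": 0},
    {"tx": 0,"ty": 0,"tz": -0.03,"turn": 0},
    {"tx": 0,"ty": 0,"tz": -0.03,"turn": 0.04},
    {"tx": 0,"ty": 0,"tz": -0.03,"turn": 0},
    {"tx": 0,"ty": 0,"tz": -0.03,"turn": 0},
    {"tx": 0.0115,"ty": -0.02,"tz": 0,"turn": 0},
    {"tx": 0.0115,"ty": -0.04,"tz": 0,"turn": 0},
    {"tx": 0.0115,"ty": -0.04,"tz": 0,"turn": 0},
    {"tx": 0.0115,"ty": -0.04,"tz": 0,"turn": 0},
    {"tx": 0.0115,"ty": -0.04,"tz": 0,"turn": 0},
    {"tx": 0.0115,"ty": -0.04,"tz": 0,"turn": 0},
    {"tx": 0.0115,"ty": -0.04,"tz": 0,"turn": 0}
  ]
}}

```text
clock: 14.15
tcp_pos: [504.8, -85.6, 209.5]
tool_rot: [3.141, 0.0, -0.0]
ft_force: [0.8, -0.5, -0.8]
gripper_width: 34.0
```

{"name": "servo_tool", "arguments": {
  "motion": [
    {"tx": 0.0115,"ty": -0.04,"tz": 0,"turn": 0},
    {"tx": 0.0115,"ty": -0.04,"tz": 0,"turn": 0},
    {"tx": 0.0115,"ty": -0.04,"tz": 0,"turn": 0},
    {"tx": 0.0115,"ty": -0.04,"tz": 0,"turn": 0},
    {"tx": 0.0115,"ty": -0.04,"tz": 0,"turn": 0},
    {"tx": 0.0115,"ty": -0.04,"tz": 0,"turn": 0},
    {"tx": 0.0115,"ty": -0.04,"tz": 0,"turn": 0},
    {"tx": 0,"ty": -0.02,"tz": 0,"turn": 0},
    {"tx": 0,"ty": 0,"tz": 0,"turn": 0},
    {"tx": 0,"ty": 0,"tz": 0,"turn": 0},
    {"tx": 0,"ty": 0,"tz": 0,"turn": 0}
  ]
}}

```text
clock: 15.25
tcp_pos: [585.6, 210.8, 209.2]
tool_rot: [3.14, 0.001, -0.002]
ft_force: [-0.0, -0.3, -0.5]
gripper_width: 33.6
```

Run:
```python
from h import *
snap('wrist','wrist5')
```

```text
(no output)
```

View pics/wrist5.png

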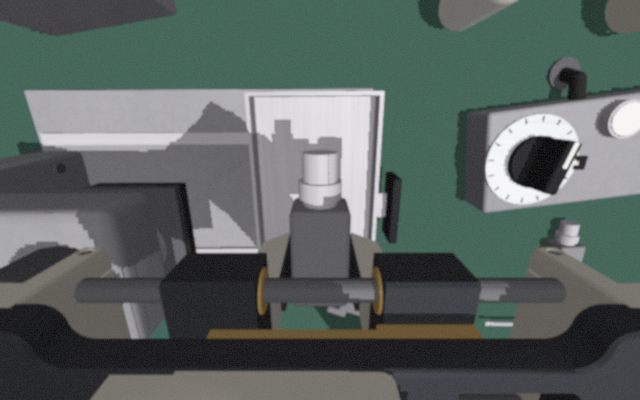

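{"name": "servo_tool", "arguments": {
  "motion": [
    {"tx": 0,"ty": -0.002,"tz": 0.03,"turn": 0},
    {"tx": 0,"ty": 0,"tz": 0.03,"turn": 0},
    {"tx": 0,"ty": 0,"tz": 0.03,"turn": 0},
    {"tx": 0,"ty": 0,"tz": 0.03,"turn": 0},
    {"tx": 0,"ty": 0,"tz": 0.03,"turn": 0},
    {"tx": 0,"ty": 0,"tz": 0.015,"turn": 0},
    {"tx": 0,"ty": 0,"tz": 0.008,"turn": 0},
    {"tx": 0,"ty": 0,"tz": 0,"turn": 0},
    {"tx": 0,"ty": 0,"tz": 0,"turn": 0},
    {"tx": 0,"ty": 0,"tz": 0,"turn": 0}
  ]
}}

```text
clock: 16.3
tcp_pos: [586.7, 215.4, 38.4]
tool_rot: [-3.141, -0.003, -0.0]
ft_force: [0.2, 0.3, -0.8]
gripper_width: 34.2
```

{"name": "servo_tool", "arguments": {
  "motion": [
    {"tx": 0,"ty": 0,"tz": 0.004,"turn": 0},
    {"tx": 0,"ty": 0,"tz": 0.001,"turn": 0},
    {"tx": 0,"ty": 0,"tz": 0,"turn": 0},
    {"tx": 0,"ty": 0,"tz": 0,"turn": 0}
  ]
}}

```text
clock: 16.7
tcp_pos: [585.9, 215.0, 32.4]
tool_rot: [3.142, -0.001, -0.0]
ft_force: [-0.5, -0.9, 5.9]
gripper_width: 33.6
```

{"name": "servo_tool", "arguments": {
  "motion": [
    {"tx": 0,"ty": 0,"tz": 0,"turn": 0},
    {"tx": 0,"ty": 0,"tz": 0,"turn": 0},
    {"tx": 0,"ty": 0,"tz": 0,"turn": 0},
    {"tx": 0,"ty": 0,"tz": 0,"turn": 0}
  ],
  "fingers": 89
}}

```text
clock: 17.1
tcp_pos: [585.4, 214.9, 31.5]
tool_rot: [-3.142, 0.0, -0.0]
ft_force: [0.4, 0.2, -0.4]
gripper_width: 58.9
```

{"name": "servo_tool", "arguments": {
  "motion": [
    {"tx": 0,"ty": 0,"tz": -0.02,"turn": 0},
    {"tx": 0,"ty": 0,"tz": -0.03,"turn": 0},
    {"tx": 0,"ty": 0,"tz": -0.03,"turn": 0},
    {"tx": 0,"ty": 0,"tz": -0.03,"turn": 0},
    {"tx": 0,"ty": 0,"tz": -0.03,"turn": 0},
    {"tx": -0.012,"ty": 0.03,"tz": 0,"turn": 0},
    {"tx": -0.012,"ty": 0.04,"tz": 0,"turn": 0},
    {"tx": -0.012,"ty": 0.04,"tz": 0,"turn": 0},
    {"tx": -0.012,"ty": 0.04,"tz": 0,"turn": 0},
    {"tx": -0.012,"ty": 0.04,"tz": 0,"turn": 0},
    {"tx": -0.012,"ty": 0.04,"tz": 0,"turn": 0},
    {"tx": -0.012,"ty": 0.04,"tz": 0,"turn": 0},
    {"tx": -0.012,"ty": 0.04,"tz": 0,"turn": 0},
    {"tx": -0.012,"ty": 0.04,"tz": 0,"turn": 0},
    {"tx": -0.012,"ty": 0,"tz": 0,"turn": 0},
    {"tx": 0,"ty": 0,"tz": 0,"turn": 0},
    {"tx": 0,"ty": 0,"tz": 0,"turn": 0}
  ]
}}

```text
clock: 18.8
tcp_pos: [465.9, -134.0, 172.0]
tool_rot: [-3.141, -0.001, 0.001]
ft_force: [0.3, 0.5, 0.0]
gripper_width: 60.0
```

Run:
```python
from h import *
snap('wrist','wrist6');snap('top','top6')
print(manip.get_obs()['tcp_pos'])
```

```text
[ 466.41579436 -133.47521783  172.01058382]
```

View pics/wrist6.png

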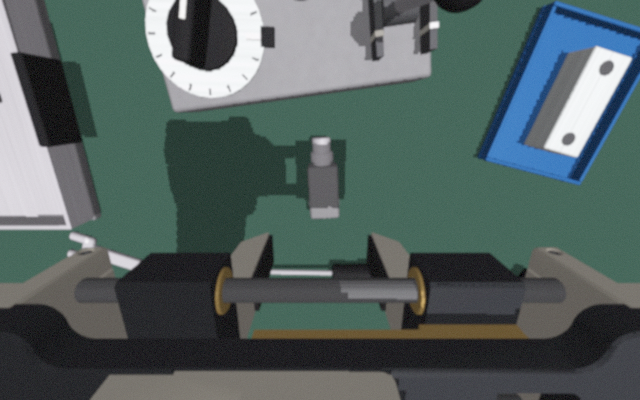

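View pics/top6.png

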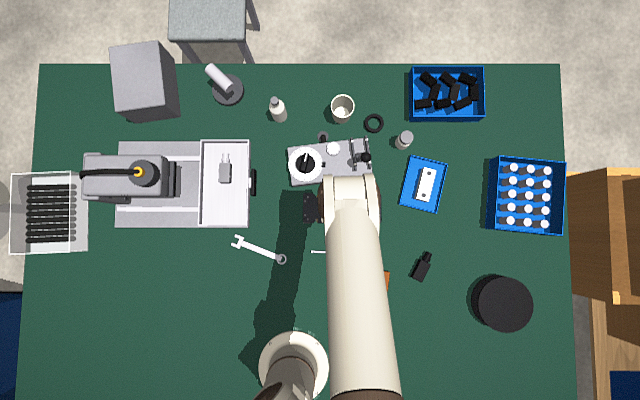

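Run:
```python
from h import *
a=np.load('pics/wrist6.npz')['p']; cv2.imwrite('pics/w6.png',cv2.resize(a[125:225,270:380],(660,600)))
print([np.round(w2px('wrist6',[459+sx*31,-140+sy*17,30]),1) for sx,sy in((1,1),(1,-1),(-1,1),(-1,-1))])
```

```text
[array([309.7, 167.2]), array([340.6, 167.2]), array([310.2, 219.5]), array([339.2, 219.5])]
```

View pics/w6.png

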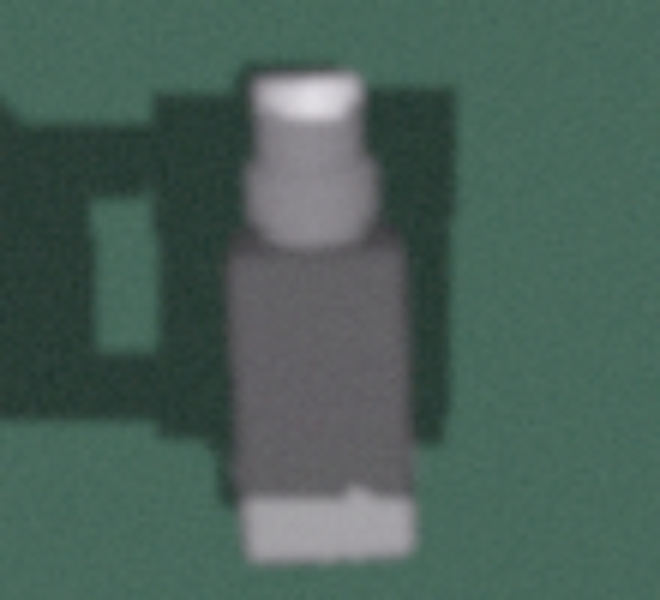

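{"name": "servo_tool", "arguments": {
  "motion": [
    {"tx": -0.007,"ty": 0.006,"tz": 0,"turn": -0.045},
    {"tx": 0,"ty": 0,"tz": 0.03,"turn": 0},
    {"tx": 0,"ty": 0,"tz": 0.03,"turn": 0},
    {"tx": 0,"ty": 0,"tz": 0.03,"turn": 0},
    {"tx": 0,"ty": 0,"tz": 0.03,"turn": 0},
    {"tx": 0,"ty": 0,"tz": 0.03,"turn": 0},
    {"tx": 0,"ty": 0,"tz": 0.01,"turn": 0},
    {"tx": 0,"ty": 0,"tz": 0,"turn": 0},
    {"tx": 0,"ty": 0,"tz": 0,"turn": 0}
  ]
}}

```text
clock: 19.8
tcp_pos: [459.6, -140.4, 12.5]
tool_rot: [-3.142, -0.001, 0.046]
ft_force: [0.1, 0.3, 0.3]
gripper_width: 59.7
```

{"name": "servo_tool", "arguments": {
  "motion": [
    {"tx": 0,"ty": 0,"tz": 0,"turn": 0},
    {"tx": 0,"ty": 0,"tz": 0,"turn": 0},
    {"tx": 0,"ty": 0,"tz": 0,"turn": 0},
    {"tx": 0,"ty": 0,"tz": 0,"turn": 0},
    {"tx": 0,"ty": 0,"tz": 0,"turn": 0},
    {"tx": 0,"ty": 0,"tz": 0,"turn": 0}
  ],
  "fingers": 255
}}

```text
clock: 20.4
tcp_pos: [459.1, -140.9, 12.4]
tool_rot: [3.141, -0.001, 0.045]
ft_force: [-1.5, 1.9, 6.7]
gripper_width: 33.6
```

{"name": "servo_tool", "arguments": {
  "motion": [
    {"tx": 0,"ty": 0,"tz": -0.02,"turn": 0},
    {"tx": 0,"ty": 0,"tz": -0.03,"turn": 0.045},
    {"tx": 0,"ty": 0,"tz": -0.03,"turn": 0},
    {"tx": 0,"ty": 0,"tz": -0.03,"turn": 0},
    {"tx": 0,"ty": 0,"tz": -0.03,"turn": 0},
    {"tx": 0.001,"ty": -0.02,"tz": 0,"turn": 0},
    {"tx": 0.001,"ty": -0.035,"tz": 0,"turn": 0},
    {"tx": 0.001,"ty": -0.035,"tz": 0,"turn": 0},
    {"tx": 0.001,"ty": -0.035,"tz": 0,"turn": 0},
    {"tx": 0.001,"ty": -0.035,"tz": 0,"turn": 0},
    {"tx": 0.001,"ty": -0.035,"tz": 0,"turn": 0},
    {"tx": 0.001,"ty": -0.035,"tz": 0,"turn": 0},
    {"tx": 0.001,"ty": -0.035,"tz": 0,"turn": 0},
    {"tx": 0.001,"ty": -0.035,"tz": 0,"turn": 0},
    {"tx": 0.001,"ty": -0.035,"tz": 0,"turn": 0},
    {"tx": 0,"ty": -0.019,"tz": 0,"turn": 0},
    {"tx": 0,"ty": 0,"tz": 0,"turn": 0},
    {"tx": 0,"ty": 0,"tz": 0,"turn": 0}
  ]
}}

```text
clock: 22.2
tcp_pos: [468.1, 212.4, 151.3]
tool_rot: [3.141, 0.001, 0.001]
ft_force: [0.0, -0.6, -2.3]
gripper_width: 34.0
```

Run:
```python
from h import *
snap('wrist','wrist7')
o=manip.get_obs();print(o['tcp_pos'],o['joint_positions'],o['gripper_width'])
print([np.round(w2px('wrist7',[554+sx*128,213+sy*71,50]),1) for sx,sy in((1,1),(1,-1),(-1,1),(-1,-1))])
```

```text
[468.27210259 211.53980338 151.25173905] [ 0.18485654  0.44033809 -0.81257116  1.9487363   0.40011154  0.92122248
 -2.40017908] 33.75923724446923
[array([223.9, -73.3]), array([414.2, -72.9]), array([250.3, 237.9]), array([387.6, 238. ])]
```

View pics/wrist7.png

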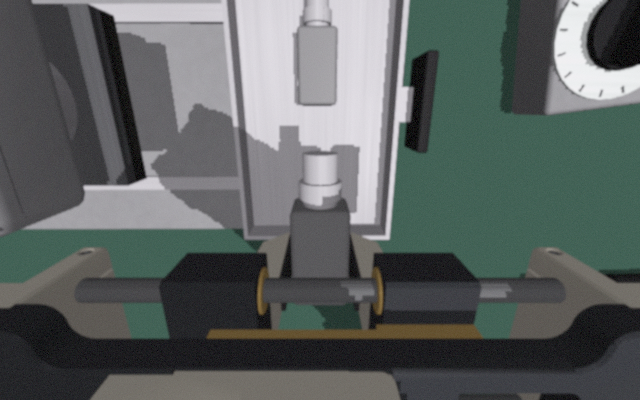

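{"name": "servo_tool", "arguments": {
  "motion": [
    {"tx": 0,"ty": -0.002,"tz": 0.03,"turn": 0},
    {"tx": 0,"ty": 0,"tz": 0.03,"turn": 0},
    {"tx": 0,"ty": 0,"tz": 0.03,"turn": 0},
    {"tx": 0,"ty": 0,"tz": 0.02,"turn": 0},
    {"tx": 0,"ty": 0,"tz": 0,"turn": 0},
    {"tx": 0,"ty": 0,"tz": 0,"turn": 0},
    {"tx": 0,"ty": 0,"tz": 0,"turn": 0}
  ]
}}

```text
clock: 22.95
tcp_pos: [469.7, 214.8, 43.0]
tool_rot: [-3.141, -0.002, -0.001]
ft_force: [-0.4, 0.2, -1.3]
gripper_width: 34.2
```

Run:
```python
from h import *
o=manip.get_obs();print(o['tcp_pos'],o['joint_positions'],o['gripper_width'])
```

```text
[469.66101808 214.79411385  42.98045645] [ 0.04630482  0.59626863 -0.6560666   2.00629687  0.54898582  0.71731573
 -2.52400826] 34.19922828320927
```

{"name": "servo_tool", "arguments": {
  "motion": [
    {"tx": 0,"ty": 0,"tz": 0,"turn": -0.1},
    {"tx": 0,"ty": 0,"tz": 0.004,"turn": 0},
    {"tx": 0,"ty": 0,"tz": 0.004,"turn": 0},
    {"tx": 0,"ty": 0,"tz": 0,"turn": 0},
    {"tx": 0,"ty": 0,"tz": 0,"turn": 0}
  ]
}}

```text
clock: 23.45
tcp_pos: [469.4, 215.0, 34.4]
tool_rot: [3.142, -0.002, 0.098]
ft_force: [-0.2, -1.3, 5.8]
gripper_width: 33.9
```

{"name": "servo_tool", "arguments": {
  "motion": [
    {"tx": 0,"ty": 0,"tz": 0,"turn": 0},
    {"tx": 0,"ty": 0,"tz": 0,"turn": 0},
    {"tx": 0,"ty": 0,"tz": 0,"turn": 0},
    {"tx": 0,"ty": 0,"tz": 0,"turn": 0}
  ],
  "fingers": 89
}}

```text
clock: 23.85
tcp_pos: [468.3, 214.9, 33.6]
tool_rot: [-3.142, 0.0, 0.1]
ft_force: [0.4, -0.3, 0.2]
gripper_width: 58.5
```

{"name": "servo_tool", "arguments": {
  "motion": [
    {"tx": 0,"ty": 0,"tz": -0.02,"turn": 0},
    {"tx": 0,"ty": 0,"tz": -0.03,"turn": 0},
    {"tx": 0,"ty": 0,"tz": -0.03,"turn": 0},
    {"tx": 0,"ty": 0,"tz": -0.03,"turn": 0},
    {"tx": 0,"ty": 0,"tz": -0.02,"turn": -0.12},
    {"tx": 0,"ty": 0,"tz": 0,"turn": 0},
    {"tx": 0,"ty": 0,"tz": 0,"turn": 0}
  ]
}}

```text
clock: 24.55
tcp_pos: [468.6, 214.6, 163.6]
tool_rot: [3.141, -0.0, 0.217]
ft_force: [-0.4, -0.4, 0.1]
gripper_width: 59.7
```

Run:
```python
from h import *
snap('wrist','wrist8');snap('scene','scene8')
o=manip.get_obs();print(o['tcp_pos'],o['joint_positions'],o['gripper_width'])
```

```text
[467.80318616 214.26249681 162.59225946] [ 0.20836197  0.43425605 -0.84777142  1.93697978  0.39847382  0.94801012
 -2.18502657] 59.62775342970749
```

View pics/wrist8.png

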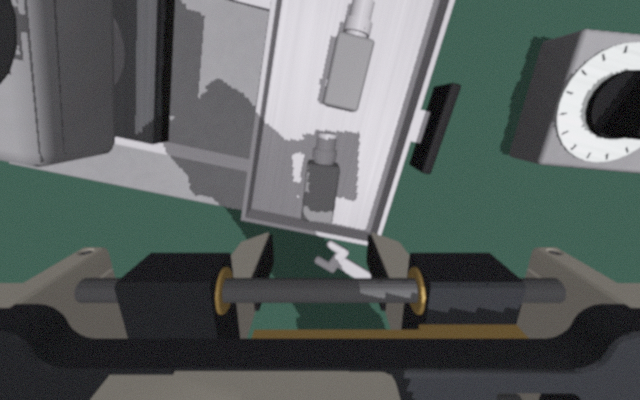

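View pics/scene8.png

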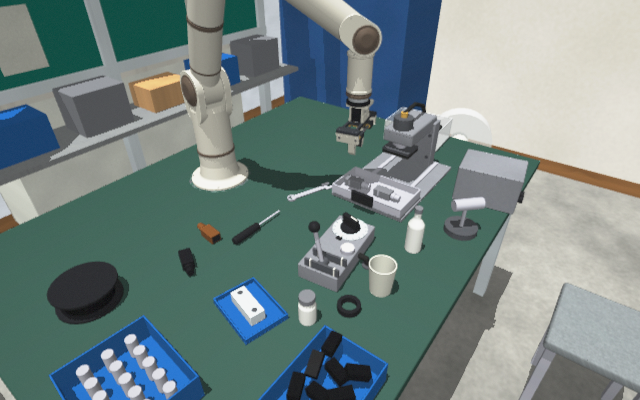

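{"name": "servo_tool", "arguments": {
  "motion": [
    {"tx": 0,"ty": 0,"tz": 0,"turn": -0.149},
    {"tx": 0,"ty": 0,"tz": 0,"turn": -0.149},
    {"tx": 0,"ty": 0,"tz": 0,"turn": -0.149},
    {"tx": 0,"ty": 0,"tz": 0,"turn": -0.149},
    {"tx": 0,"ty": 0,"tz": 0,"turn": -0.149},
    {"tx": 0,"ty": 0,"tz": 0,"turn": -0.149},
    {"tx": 0,"ty": 0,"tz": 0,"turn": -0.149},
    {"tx": 0,"ty": 0,"tz": 0,"turn": -0.149},
    {"tx": 0,"ty": 0,"tz": 0,"turn": -0.149},
    {"tx": 0,"ty": 0,"tz": 0,"turn": -0.012},
    {"tx": -0.03,"ty": 0.02,"tz": 0,"turn": 0},
    {"tx": -0.035,"ty": 0.02,"tz": 0,"turn": 0},
    {"tx": -0.035,"ty": 0.02,"tz": 0,"turn": 0},
    {"tx": -0.035,"ty": 0.025,"tz": 0,"turn": 0},
    {"tx": 0,"ty": 0,"tz": 0,"turn": 0},
    {"tx": 0,"ty": 0,"tz": 0,"turn": 0}
  ],
  "fingers": 255
}}

```text
clock: 26.25
tcp_pos: [553.7, 79.1, 162.7]
tool_rot: [-3.14, -0.001, 1.567]
ft_force: [-0.8, 0.4, 0.1]
gripper_width: 0.4
```

Run:
```python
from h import *
snap('wrist','wrist9')
o=manip.get_obs();print(o['tcp_pos'],o['joint_positions'],o['gripper_width'])
```

```text
[552.99740578  80.58136178 163.04374138] [ 0.62763294  0.65291409 -1.12069633  1.82672226  0.66038445  1.09704004
 -0.73856291] 0.1469594031442718
```

View pics/wrist9.png

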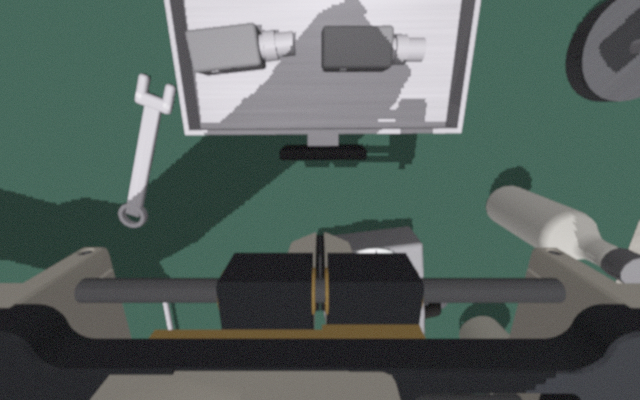

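{"name": "servo_tool", "arguments": {
  "motion": [
    {"tx": 0,"ty": 0,"tz": 0.03,"turn": 0},
    {"tx": 0,"ty": 0,"tz": 0.03,"turn": 0},
    {"tx": 0,"ty": 0,"tz": 0.03,"turn": 0},
    {"tx": 0,"ty": 0,"tz": 0.028,"turn": 0},
    {"tx": 0,"ty": 0,"tz": 0,"turn": 0},
    {"tx": 0.01,"ty": 0,"tz": 0,"turn": 0},
    {"tx": 0.01,"ty": 0,"tz": 0,"turn": 0},
    {"tx": 0.01,"ty": 0,"tz": 0,"turn": 0},
    {"tx": 0.01,"ty": 0,"tz": 0,"turn": 0},
    {"tx": 0.01,"ty": 0,"tz": 0,"turn": 0},
    {"tx": 0.01,"ty": 0,"tz": 0,"turn": 0},
    {"tx": 0.01,"ty": 0,"tz": 0,"turn": 0},
    {"tx": 0.01,"ty": 0,"tz": 0,"turn": 0},
    {"tx": 0.01,"ty": 0,"tz": 0,"turn": 0},
    {"tx": 0.01,"ty": 0,"tz": 0,"turn": 0}
  ]
}}

```text
clock: 27.8
tcp_pos: [553.8, 180.8, 45.7]
tool_rot: [3.141, -0.0, 1.573]
ft_force: [2.3, -4.5, 1.4]
gripper_width: 0.4
```

{"name": "servo_tool", "arguments": {
  "motion": [
    {"tx": 0.01,"ty": 0,"tz": 0,"turn": 0},
    {"tx": 0.01,"ty": 0,"tz": 0,"turn": 0},
    {"tx": 0.01,"ty": 0,"tz": 0,"turn": 0},
    {"tx": 0.01,"ty": 0,"tz": 0,"turn": 0},
    {"tx": 0.01,"ty": 0,"tz": 0,"turn": 0},
    {"tx": 0.01,"ty": 0,"tz": 0,"turn": 0},
    {"tx": 0.007,"ty": 0,"tz": 0,"turn": 0},
    {"tx": 0,"ty": 0,"tz": 0,"turn": 0},
    {"tx": 0,"ty": 0,"tz": 0,"turn": 0}
  ]
}}

```text
clock: 28.7
tcp_pos: [552.1, 248.6, 45.5]
tool_rot: [-3.14, -0.002, 1.574]
ft_force: [-0.3, -0.1, -0.2]
gripper_width: 0.3
```

{"name": "servo_tool", "arguments": {
  "motion": [
    {"tx": 0.004,"ty": 0,"tz": 0,"turn": 0},
    {"tx": 0.004,"ty": 0,"tz": 0,"turn": 0},
    {"tx": 0,"ty": 0,"tz": 0,"turn": 0}
  ]
}}

```text
clock: 29.0
tcp_pos: [552.6, 255.3, 45.4]
tool_rot: [-3.14, 0.0, 1.573]
ft_force: [-0.9, -1.8, -0.4]
gripper_width: 0.3
```

{"name": "servo_tool", "arguments": {
  "motion": [
    {"tx": 0.003,"ty": 0,"tz": 0,"turn": 0},
    {"tx": 0.003,"ty": 0,"tz": 0,"turn": 0},
    {"tx": 0,"ty": 0,"tz": 0,"turn": 0}
  ]
}}

```text
clock: 29.3
tcp_pos: [553.1, 261.5, 45.5]
tool_rot: [-3.141, -0.0, 1.573]
ft_force: [-0.9, -2.8, 0.4]
gripper_width: 0.4
```

{"name": "servo_tool", "arguments": {
  "motion": [
    {"tx": 0.002,"ty": 0,"tz": 0,"turn": 0},
    {"tx": 0.002,"ty": 0,"tz": 0,"turn": 0},
    {"tx": 0,"ty": 0,"tz": 0,"turn": 0}
  ]
}}

```text
clock: 29.6
tcp_pos: [553.4, 265.5, 45.7]
tool_rot: [3.141, -0.0, 1.573]
ft_force: [-1.1, -1.4, -0.9]
gripper_width: 0.1
```

{"name": "servo_tool", "arguments": {
  "motion": [
    {"tx": 0.002,"ty": 0,"tz": 0,"turn": 0},
    {"tx": 0.002,"ty": 0,"tz": 0,"turn": 0},
    {"tx": 0,"ty": 0,"tz": 0,"turn": 0}
  ]
}}

```text
clock: 29.9
tcp_pos: [553.5, 267.7, 45.7]
tool_rot: [-3.141, 0.003, 1.572]
ft_force: [-2.9, -6.5, 4.1]
gripper_width: 0.2
```

{"name": "servo_tool", "arguments": {
  "motion": [
    {"tx": 0.002,"ty": 0,"tz": 0,"turn": 0},
    {"tx": 0.001,"ty": 0,"tz": 0,"turn": 0},
    {"tx": 0,"ty": 0,"tz": 0,"turn": 0}
  ]
}}

```text
clock: 30.2
tcp_pos: [553.5, 267.7, 45.7]
tool_rot: [-3.14, 0.008, 1.571]
ft_force: [-5.2, -13.1, 8.9]
gripper_width: 0.4
```

{"name": "servo_tool", "arguments": {
  "motion": [
    {"tx": -0.02,"ty": 0,"tz": 0,"turn": 0},
    {"tx": -0.04,"ty": 0,"tz": 0,"turn": 0},
    {"tx": -0.04,"ty": 0,"tz": -0.03,"turn": 0},
    {"tx": -0.03,"ty": 0,"tz": -0.04,"turn": 0},
    {"tx": -0.03,"ty": 0.005,"tz": -0.04,"turn": 0},
    {"tx": -0.03,"ty": 0.005,"tz": -0.03,"turn": 0},
    {"tx": -0.03,"ty": 0.005,"tz": -0.02,"turn": 0},
    {"tx": -0.03,"ty": 0.01,"tz": 0,"turn": 0},
    {"tx": -0.03,"ty": 0.01,"tz": 0,"turn": 0},
    {"tx": -0.03,"ty": 0.01,"tz": 0,"turn": 0},
    {"tx": -0.03,"ty": 0.01,"tz": 0,"turn": 0},
    {"tx": -0.03,"ty": 0,"tz": 0,"turn": 0},
    {"tx": 0,"ty": 0,"tz": 0,"turn": 0},
    {"tx": 0,"ty": 0,"tz": 0,"turn": 0},
    {"tx": 0,"ty": 0,"tz": 0,"turn": 0}
  ]
}}

```text
clock: 31.7
tcp_pos: [609.8, -95.6, 206.2]
tool_rot: [3.14, -0.001, 1.575]
ft_force: [0.3, 0.4, -0.3]
gripper_width: 0.4
```

Run:
```python
from h import *
snap('wrist','wrist10');snap('top','top10')
o=manip.get_obs();print(o['tcp_pos'],o['joint_positions'],o['gripper_width'])
a=np.load('pics/wrist10.npz')['p']
```

```text
[609.47393742 -95.62701219 206.06418273] [ 0.8688685   0.69762122 -1.12309487  1.64554468  0.66162449  1.2282787
 -0.39222051] 0.12215261528136073
```

View pics/wrist10.png

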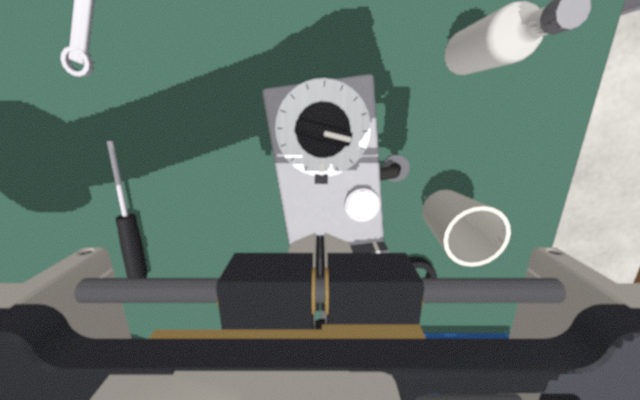

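View pics/top10.png

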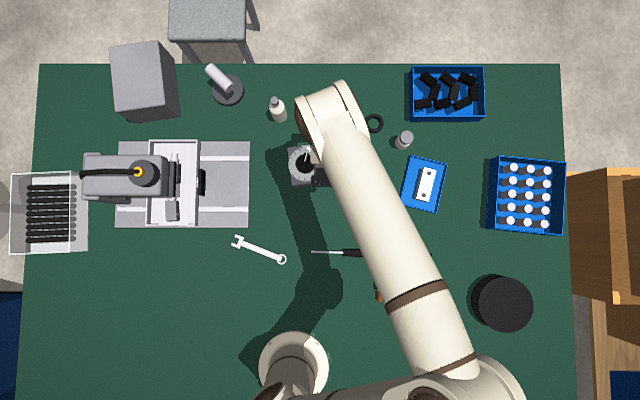

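Run:
```python
from h import *
a=np.load('pics/wrist10.npz')['p']
cv2.imwrite('pics/w10.png',cv2.resize(a[70:190,260:390],(780,720),interpolation=cv2.INTER_CUBIC)[:600+120][:,:])
for y in (108,156,204): pass
print('plate front',px2w('top10',206,183,70))
```

```text
plate front [550.07519389 260.88722377  70.        ]
```

```bash
python3 -c "
import cv2;a=cv2.imread('pics/w10.png');cv2.imwrite('pics/w10b.png',cv2.resize(a,(650,600)))"
```

```text
(no output)
```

View pics/w10b.png

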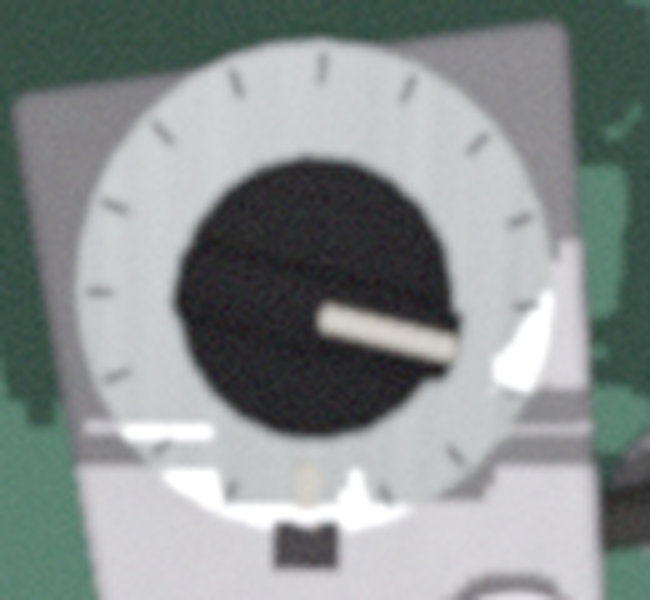

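Run:
```python
from h import *
f=lambda x,y,z:px2w('wrist10',260+x/5,70+y/5,z)[:2]
a,b=f(325,318,96),f(455,347,96); print(a,b,np.degrees(np.arctan2(*(b-a)[::-1])),np.linalg.norm(b-a))
c=f(313,285,51); i=f(308,485,51); t=f(307,545,51); print(c,i,t,np.degrees(np.arctan2(*(i-c)[::-1])),np.linalg.norm(i-c),np.degrees(np.arctan2(*(t-c)[::-1])))
```

```text
[615.20791446 -33.30688587] [640.06307944 -38.59532492] -12.011712329735587 25.411548820219654
[613.44411821 -29.9424219 ] [612.64887684 -74.48437052] [612.51247157 -88.64581799] -91.02283657014125 44.549047075389204 -90.90923086530226
```

{"name": "servo_tool", "arguments": {
  "motion": [
    {"tx": 0.03,"ty": 0.0035,"tz": 0,"turn": 0},
    {"tx": 0.0326,"ty": 0,"tz": 0,"turn": 0},
    {"tx": 0,"ty": 0,"tz": 0,"turn": -0.149},
    {"tx": 0,"ty": 0,"tz": 0,"turn": -0.149},
    {"tx": 0,"ty": 0,"tz": 0,"turn": -0.149},
    {"tx": 0,"ty": 0,"tz": 0,"turn": -0.149},
    {"tx": 0,"ty": 0,"tz": 0,"turn": -0.149},
    {"tx": 0,"ty": 0,"tz": 0,"turn": -0.149},
    {"tx": 0,"ty": 0,"tz": 0,"turn": -0.149},
    {"tx": 0,"ty": 0,"tz": 0,"turn": -0.149},
    {"tx": 0,"ty": 0,"tz": 0,"turn": -0.149},
    {"tx": 0,"ty": 0,"tz": 0,"turn": 0},
    {"tx": 0,"ty": 0,"tz": 0,"turn": 0}
  ],
  "fingers": 130
}}

```text
clock: 33.1
tcp_pos: [612.5, -34.0, 205.6]
tool_rot: [3.141, 0.0, 2.911]
ft_force: [0.8, 1.1, -1.0]
gripper_width: 45.0
```

{"name": "servo_tool", "arguments": {
  "motion": [
    {"tx": 0,"ty": 0,"tz": 0.03,"turn": 0},
    {"tx": 0,"ty": 0,"tz": 0.03,"turn": 0},
    {"tx": 0,"ty": 0,"tz": 0.03,"turn": 0},
    {"tx": 0,"ty": 0,"tz": 0.03,"turn": 0},
    {"tx": 0,"ty": 0,"tz": 0.015,"turn": 0},
    {"tx": 0,"ty": 0,"tz": 0,"turn": 0},
    {"tx": 0,"ty": 0,"tz": 0,"turn": 0},
    {"tx": 0,"ty": 0,"tz": 0,"turn": 0}
  ]
}}

```text
clock: 33.9
tcp_pos: [613.7, -34.6, 72.4]
tool_rot: [3.141, 0.003, 2.913]
ft_force: [-0.3, 0.5, 0.2]
gripper_width: 44.9
```

{"name": "servo_tool", "arguments": {
  "motion": [
    {"tx": 0,"ty": 0,"tz": 0,"turn": 0},
    {"tx": 0,"ty": 0,"tz": 0,"turn": 0},
    {"tx": 0,"ty": 0,"tz": 0,"turn": 0},
    {"tx": 0,"ty": 0,"tz": 0,"turn": 0},
    {"tx": 0,"ty": 0,"tz": 0,"turn": 0},
    {"tx": 0,"ty": 0,"tz": 0,"turn": 0}
  ],
  "fingers": 255
}}

```text
clock: 34.5
tcp_pos: [613.2, -32.5, 70.9]
tool_rot: [3.137, 0.001, 2.915]
ft_force: [2.2, 5.1, -1.6]
gripper_width: 14.8
```

{"name": "servo_tool", "arguments": {
  "motion": [
    {"tx": 0,"ty": 0,"tz": 0,"turn": 0.12},
    {"tx": 0,"ty": 0,"tz": 0,"turn": 0.12},
    {"tx": 0,"ty": 0,"tz": 0,"turn": 0.12},
    {"tx": 0,"ty": 0,"tz": 0,"turn": 0.12},
    {"tx": 0,"ty": 0,"tz": 0,"turn": 0.12},
    {"tx": 0,"ty": 0,"tz": 0,"turn": 0.12},
    {"tx": 0,"ty": 0,"tz": 0,"turn": 0.12},
    {"tx": 0,"ty": 0,"tz": 0,"turn": 0.12},
    {"tx": 0,"ty": 0,"tz": 0,"turn": 0.12},
    {"tx": 0,"ty": 0,"tz": 0,"turn": 0.12},
    {"tx": 0,"ty": 0,"tz": 0,"turn": 0.12},
    {"tx": 0,"ty": 0,"tz": 0,"turn": 0.04},
    {"tx": 0,"ty": 0,"tz": 0,"turn": 0},
    {"tx": 0,"ty": 0,"tz": 0,"turn": 0},
    {"tx": 0,"ty": 0,"tz": 0,"turn": 0}
  ]
}}

```text
clock: 36.0
tcp_pos: [612.9, -32.9, 70.9]
tool_rot: [3.141, -0.003, 1.557]
ft_force: [1.9, 5.5, -0.4]
gripper_width: 14.8
```

Release, lift, back off along −y and look.

{"name": "servo_tool", "arguments": {
  "motion": [
    {"tx": 0,"ty": 0,"tz": 0,"turn": 0},
    {"tx": 0,"ty": 0,"tz": 0,"turn": 0},
    {"tx": 0,"ty": 0,"tz": 0,"turn": 0},
    {"tx": 0,"ty": 0,"tz": 0,"turn": 0},
    {"tx": 0,"ty": 0,"tz": -0.02,"turn": 0},
    {"tx": 0,"ty": 0,"tz": -0.03,"turn": 0},
    {"tx": 0,"ty": 0,"tz": -0.04,"turn": 0},
    {"tx": 0,"ty": 0,"tz": -0.04,"turn": 0},
    {"tx": -0.03,"ty": 0,"tz": 0,"turn": 0},
    {"tx": -0.03,"ty": 0,"tz": 0,"turn": 0},
    {"tx": 0,"ty": 0,"tz": 0,"turn": 0},
    {"tx": 0,"ty": 0,"tz": 0,"turn": 0},
    {"tx": 0,"ty": 0,"tz": 0,"turn": 0}
  ],
  "fingers": 130
}}

```text
clock: 37.3
tcp_pos: [611.5, -93.8, 201.5]
tool_rot: [3.141, -0.001, 1.555]
ft_force: [0.6, 0.0, 0.6]
gripper_width: 44.8
```

Run:
```python
from h import *
snap('wrist','wrist11')
a=np.load('pics/wrist11.npz')['p']
cv2.imwrite('pics/w11.png',cv2.resize(a[70:190,260:390],(650,600),interpolation=cv2.INTER_CUBIC))
print(manip.get_obs()['tcp_pos'])
```

```text
[611.49495109 -93.50867517 201.2838158 ]
```

View pics/w11.png

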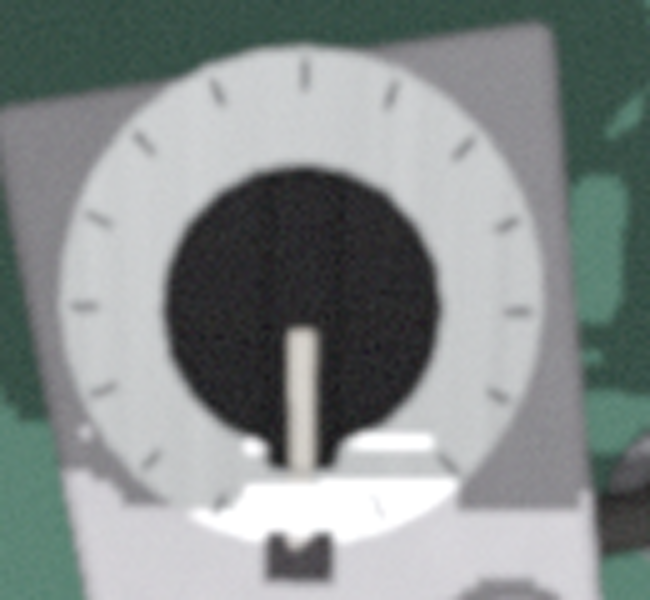

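{"name": "servo_tool", "arguments": {
  "motion": [
    {"tx": 0,"ty": 0,"tz": 0,"turn": 0.1426},
    {"tx": 0,"ty": 0,"tz": 0,"turn": 0.1426},
    {"tx": 0,"ty": 0,"tz": 0,"turn": 0.1426},
    {"tx": 0,"ty": 0,"tz": 0,"turn": 0.1426},
    {"tx": 0,"ty": 0,"tz": 0,"turn": 0.1426},
    {"tx": 0,"ty": 0,"tz": 0,"turn": 0.1426},
    {"tx": 0,"ty": 0,"tz": 0,"turn": 0.1426},
    {"tx": 0,"ty": 0,"tz": 0,"turn": 0.1426},
    {"tx": 0,"ty": 0,"tz": 0,"turn": 0.1426},
    {"tx": 0,"ty": 0,"tz": 0,"turn": 0.1426},
    {"tx": -0.03,"ty": 0,"tz": 0,"turn": 0},
    {"tx": -0.03,"ty": 0,"tz": 0,"turn": 0},
    {"tx": 0,"ty": 0.03,"tz": 0,"turn": 0},
    {"tx": 0,"ty": 0.04,"tz": 0,"turn": 0},
    {"tx": 0,"ty": 0.04,"tz": 0,"turn": 0},
    {"tx": 0,"ty": 0,"tz": 0,"turn": 0},
    {"tx": 0,"ty": 0,"tz": 0,"turn": 0}
  ],
  "fingers": 255
}}

```text
clock: 39.05
tcp_pos: [566.0, -211.5, 200.3]
tool_rot: [-3.14, 0.0, 0.127]
ft_force: [-0.3, 1.5, 0.1]
gripper_width: 0.4
```

Run:
```python
from h import *
snap('wrist','wrist12')
o=manip.get_obs();print(o['tcp_pos'],o['tool_rot'],o['joint_positions'])
print(w2px('wrist12',[610,-204.5,168]))
```

```text
[ 566.12664076 -209.90055769  200.51497127] [-3.14010529e+00 -1.10973306e-04  1.29581060e-01] [ 0.9228382   0.54685601 -0.83717612  1.68773272  0.44437981  1.10913085
 -1.48597397]
[317.682158   169.73648351]
```

View pics/wrist12.png

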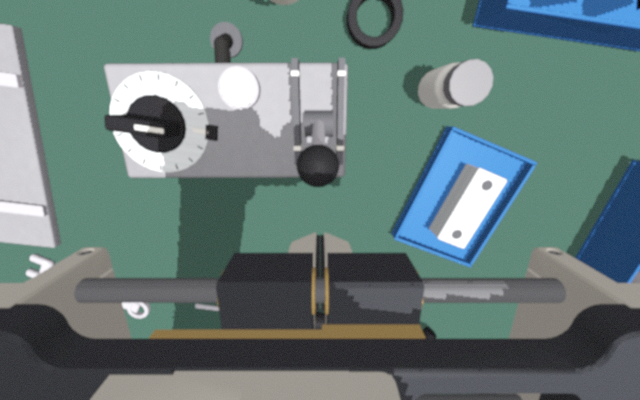

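{"name": "servo_tool", "arguments": {
  "motion": [
    {"tx": 0,"ty": 0,"tz": 0.027,"turn": 0},
    {"tx": 0,"ty": 0,"tz": 0.027,"turn": 0},
    {"tx": 0,"ty": 0,"tz": 0,"turn": 0},
    {"tx": 0,"ty": 0,"tz": 0,"turn": 0},
    {"tx": 0.01,"ty": 0,"tz": 0,"turn": 0},
    {"tx": 0.01,"ty": 0,"tz": 0,"turn": 0},
    {"tx": 0.01,"ty": 0,"tz": 0,"turn": 0},
    {"tx": 0.01,"ty": 0,"tz": 0,"turn": 0},
    {"tx": 0.01,"ty": 0,"tz": 0,"turn": 0},
    {"tx": 0,"ty": 0,"tz": 0,"turn": 0}
  ]
}}

```text
clock: 40.1
tcp_pos: [616.5, -205.0, 146.6]
tool_rot: [-3.141, 0.0, 0.128]
ft_force: [-5.4, -0.3, 1.8]
gripper_width: 0.3
```

{"name": "servo_tool", "arguments": {
  "motion": [
    {"tx": 0.01,"ty": 0,"tz": 0,"turn": 0},
    {"tx": 0.01,"ty": 0,"tz": 0,"turn": 0},
    {"tx": 0.01,"ty": 0,"tz": 0,"turn": 0},
    {"tx": 0.01,"ty": 0,"tz": 0,"turn": 0},
    {"tx": 0,"ty": 0,"tz": 0,"turn": 0},
    {"tx": 0,"ty": 0,"tz": 0,"turn": 0}
  ]
}}

```text
clock: 40.7
tcp_pos: [655.9, -199.9, 146.6]
tool_rot: [-3.141, -0.001, 0.128]
ft_force: [0.0, -0.2, -0.1]
gripper_width: 0.6
```

{"name": "servo_tool", "arguments": {
  "motion": [
    {"tx": -0.03,"ty": 0,"tz": 0,"turn": 0},
    {"tx": -0.04,"ty": 0,"tz": 0,"turn": 0},
    {"tx": -0.04,"ty": 0,"tz": 0,"turn": 0},
    {"tx": 0,"ty": 0,"tz": -0.03,"turn": 0},
    {"tx": -0.03,"ty": 0,"tz": -0.03,"turn": 0},
    {"tx": -0.03,"ty": 0,"tz": 0,"turn": 0},
    {"tx": 0,"ty": 0,"tz": 0,"turn": 0},
    {"tx": 0,"ty": 0,"tz": 0,"turn": 0},
    {"tx": 0,"ty": 0,"tz": 0,"turn": 0}
  ]
}}

```text
clock: 41.6
tcp_pos: [487.3, -221.9, 206.7]
tool_rot: [3.141, -0.001, 0.128]
ft_force: [0.7, 0.4, -0.8]
gripper_width: 0.5
```

Run:
```python
from h import *
snap('wrist','wrist13');snap('scene','scene13');snap('top','top13')
L=.56; x=115*np.sin(L); P=[632.6+x*.9917,-201.6+x*.129,55+115*np.cos(L)]
print(w2px('wrist13',P),w2px('scene13',P)); print(manip.get_obs()['tcp_pos'])
a=cv2.imread('pics/top13.png'); cv2.imwrite('pics/t13.png',cv2.resize(a[110:260,100:300],(800,600),interpolation=cv2.INTER_CUBIC))
```

```text
[ 316.63951204 -108.98710474] [342.03352104 241.76193881]
[ 487.43163879 -221.41532603  206.31381474]
```

View pics/wrist13.png

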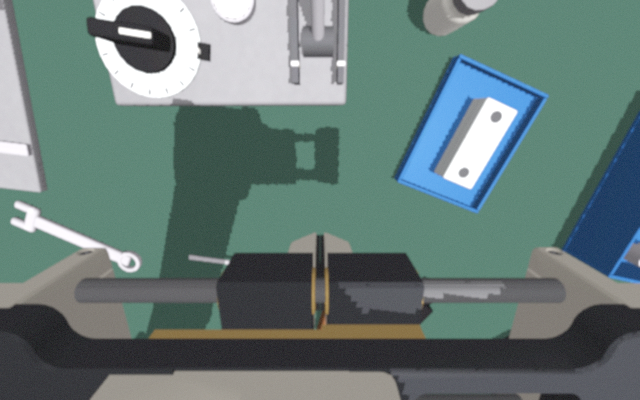

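View pics/scene13.png

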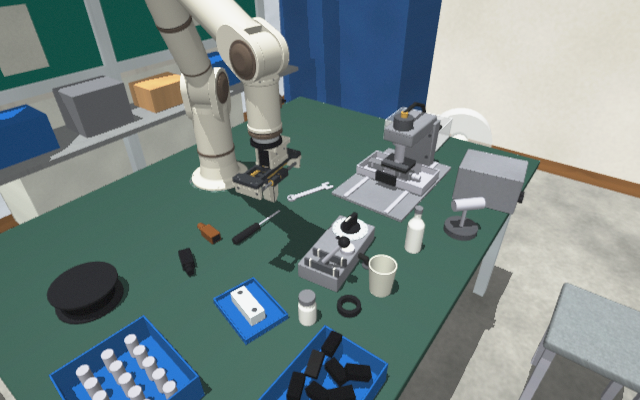

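View pics/t13.png

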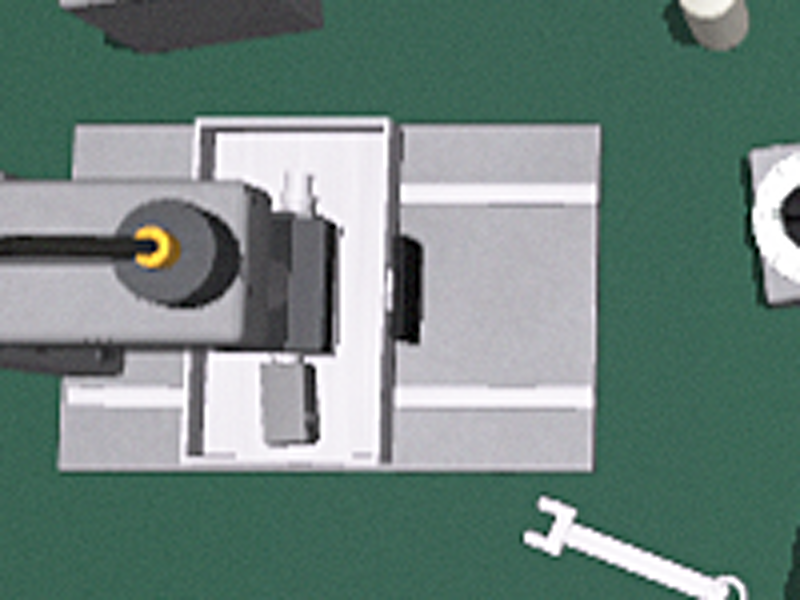

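Run:
```python
from h import *
for x,y in [(597,117),(594,470)]: print(px2w('top0',100+x/4,110+y/4,50))
for x,y in [(392,118),(384,465)]: print(px2w('top13',100+x/4,110+y/4,50))
a=cv2.imread('pics/top13.png'); cv2.imwrite('pics/t14.png',cv2.resize(a[85:235,265:465],(800,600),interpolation=cv2.INTER_CUBIC))
```

```text
[688.30023261 138.11381898  50.        ]
[418.34456326 134.37470699  50.        ]
[687.07576125 296.08882355  50.        ]
[421.16895048 293.02099946  50.        ]
```

View pics/t14.png

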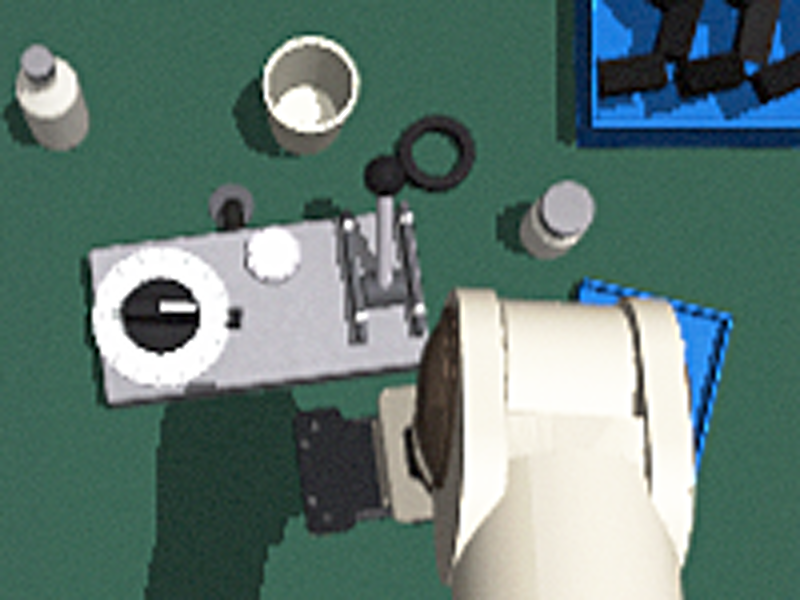

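Run:
```python
from h import *
o=manip.get_obs();print(o['clock'],o['ft_force'],o['qd']); print(manip.sign_off())
```

```text
41.75 [ 0.12514844 -0.52125016  0.39712756] [-0.00116945  0.00203721  0.00107102  0.00318027 -0.00242864  0.00268171
  0.00070001]
the job is handed in; nothing more can be done
None
```

The press is set up as asked and the job is handed in, at about 42 s on the clock. `sign_off()` gave no verdict.

1. **Block and housings:** the block lies in the blue tray. I found only two grey housings. Both lie flat in the bed, side by side and not stacked. The black and brown look-alikes were left alone.
2. **Bed:** I pushed it until it stopped moving and the force rose to about 13 N. The pictures put its travel at about 158 mm; the force against the stop fits fully home.
3. **Knob:** I turned it about 78° clockwise. Up close, the pointer lines up with the index mark to about 1°.
4. **Lever:** I pushed it through the detent and backed off. Its ball is within about 1 pixel of where float should put it, and the ram has come down.

At the end the arm was clear of everything, and nothing else on the bench looked moved. None of my last checks failed or disagreed. I could not see behind the press column or the big grey box, so a housing hidden there would have been missed.

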